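# Hang the bearing caddy on the bench rack's cleat

## Robot

A 7-joint arm with a two-finger parallel gripper is mounted at the origin on the work surface. World frame = base frame: x ahead of the robot, y to its left, z up, the work surface at z = 0. Lengths are in m, angles in rad, forces in N, time in s.
With the tool pointing down it reaches from about 0.35 to 0.9 m from the base axis. Payload 8.1 kg.
Tool frame: the origin (TCP) lies midway between the tips of the shut fingers; the grasp point (between the pads) lies 19 mm behind it; z points along the fingers, y is the direction in which the jaws open and shut (so a half turn about z gives the same grasp; the last joint's range is limited). The gripper opens to 92 mm and grips with 3 to 60 N. Pads are 19 mm wide; open, the fingers measure 130 mm over their backs; the gripper's body (75 mm by 190 mm) begins 47 mm behind the grasp point.
Start: joints at [-1.417, 0.434, 0.025, 1.573, -0.012, 1.134, -0.075], TCP at [0.159, 0.605, 0.227] pointing down, gripper open.
Joint ranges: [-2.62, 2.62], [-0.44, 2.09], [-1.27, 1.32], [0.08, 2.57], [-1.32, 4.46], [0.12, 2], [-2.74, 2.74]. Speed limits (rad/s): [2.22, 2.22, 3.01, 3.01, 3.14, 3.14, 3.14].

## Interface

Orientations are given as a rotation vector (axis times angle).
In Python, from cell import arm gives the robot as it stands. The module is installed in compiled form; this text tells all that it offers.
- The arm moves only by the tool jog_arm, never from a script. Its argument "increments" is a list of rows, each an object with "slide": the shift along the tool's x, y, z in mm, a list of three; "roll": the turn about the tool's z in rad; "gripper": the opening, from 0 (shut) to 1 (fully open). In form: [{"slide": [x, y, z], "roll": roll, "gripper": gripper}, ...]. A call has exactly 10 rows; each row is the pose to reach, as a shift and turn from the pose commanded when the call began, along the tool's axes at that moment; what a row does not reach only later rows make up. A row lasts 1/12 s, in which the tool goes at most 41.7 mm and 7.16 degrees, less where a joint would pass 70% of its speed; a pose out of reach is approached as far as the arm can. A call with a gripper value outside its range is refused whole. The fingers move at their own pace and stop on an object; "newtons" is the grip in N (left out, the last holds). Time passes only in rows, so rows that repeat a pose let the fingers close, or fill a call up. It gives the time, the measured TCP pose, the force and the opening at its end, in the units of the state.
- arm.observe(): the state, without advancing time (a new reading comes with each control period).
- arm.get_image(name): name is "scene" or "top" or "wrist"; returns a dict with "frame" (400x640x3 uint8, blue, green, red), "depth" (400x640 float32, m along the optical axis (not along the pixel's ray), 0 where there is no reading), "intrinsics" (3x3 intrinsics, pixels), "dist_coeffs" ([k1, k2, p1, p2, k3] as OpenCV has them; the pictures are not rectified), "R" (3x3) and "t" (3): a world point X has camera coordinates R X + t; the wrist camera has in their place "hand_eye" (4x4, takes a point from camera to tool coordinates, whose origin is the TCP and whose axes are the flange's). Camera axes: x right, y down, z forward; pixel columns grow to the right and rows downward; lengths in m; the calibration is good to about 2 mm. A picture is of the moment at which its call begins: read the wrist's pose just before it.
- arm.sign_off(): hands the job in, once; it reports no verdict.
The state is a dict: "clock": time; "joints": joint angles; "dq": joint speeds; "joint_efforts": joint torques, N m; "position": TCP position; "ee_rot": TCP orientation; "force": force on the tool from outside, world axes, zero at the start; "ft_torque": the same for the moment, N m; "width": opening from 0.0 (shut) to 1.0 (fully open).
Only numpy, scipy, OpenCV 4.12 (cv2) and the standard library are available. Lean on these libraries where they do the work, as an engineer would, in place of code of your own. Each camera call takes 0.05 s, during which the arm holds its last target.

## Task

Hang the red bearing caddy on the free bay of the bench rack, between the two red marks: lean it so that its foot stands away from the rack, lower its angled rear strip behind the cleat, feeling gently for the cleat whose height is not known, then swing it down so that its foot slips under the lock bar and it hangs upright and fully home against the panel. Never press, bang or drop it on the rack, keep it upright enough that nothing falls out, and leave the other things on the bench alone.

Things in the scene. Friction and masses are not known exactly. Their poses are not given: they have to be found in the camera images.
- caddy_mid (a point): Red open metal caddy with bearings in it, loose, 0.32 to 0.63 kg. This point: on its vertical mid-axis, 86 mm above the underside. Axes: +x to its rear, y along its width, z up. Bin: x -45 to +30 mm, y -55 to +55, 60 mm high. Rear plate: x +30 to +35, 145 mm high from the underside. Fully home on the rack, this point is 53 mm in front of the panel face, the axes parallel to the rack's.
- caddy_grip (a point): Centre of the caddy's black grip block, on a divider in its middle: 20 mm wide in y, 46 mm long in x, 36 mm high (136 to 172 mm above the underside). In the caddy's axes it lies at x -5, z +68 mm from caddy_mid. Grasp it from above across its 20 mm.
- caddy_strip (a point): Middle of the free lower edge of the caddy's rear strip: a flat aluminium strip 4 mm thick, 110 mm wide, that leaves the rear plate 138 mm above the underside and runs rearwards and down at 60 degrees to the horizontal. In the caddy's axes this point lies at x +50, z +28 mm from caddy_mid (114 mm above the underside).
- caddy_foot (a point): Rear face of the caddy's foot: an aluminium rib across the low rear plate, 110 mm wide, x +35 to +53 mm, 30 to 38 mm above the underside. This point: x +53, z -52 mm from caddy_mid. It touches the panel when the caddy is home.
- caddy: The same caddy; origin at the centre of its underside, axes as for caddy_mid.
- rack: Fixed low rack: plywood panel 320 mm wide, 195 high, 12 thick. Origin at the foot (bench height) of the panel's front face, mid-width; the front looks along -x, y along the panel, z up. A bracket 310 mm long (cleat and lock bar together) is clamped on it, rigid, its height unknown within +-16 mm. A grey plate with drifts, part of the rack, hangs at y -145 to -65 mm, to 52 mm before the panel.
- bay (a point): Middle of the free bay: on the panel's front face at bench height, at y = +50 mm of the rack, same axes. Red marks near the panel's top stand 62 mm either side. A caddy fully home here has its underside 32 mm above the bench with the bracket at its middle setting (16 to 48 mm over the range).
- cleat_mid (a point): Upper free edge of the cleat in the bay IF the bracket is at its middle setting: 155 mm above the bench, 12.5 mm before the panel; the true edge is up to 16 mm higher or lower. The cleat is a 4 mm aluminium plate rising outwards from the panel at 60 degrees to the horizontal; the V-gap behind it is 11 mm wide at the mouth and 20 mm deep. The strip goes into it.
- bar_mid (a point): Front face of the lock bar in the bay, bracket at its middle setting (moves up or down with the cleat). The bar sticks out 12 mm from the panel, 73 to 83 mm above the bench. The caddy's foot passes it on the way down only if the caddy leans 0.2 rad or more, top to the panel, foot away. Home, the foot is 3 mm below the bar; if the strip is not deep in the gap the foot strikes it.
- spare_bin: Plain blue open bin, 90 x 110 x 60 mm, no handle or strip, to be left alone. Origin at the centre of its underside.
- gear: Dark steel gear with hub, 102 mm across, 40 mm high; leave alone. Origin at the centre of its underside.
- bearing: Steel bearing ring, 72 mm across, 18 mm high; leave alone. Origin at the centre of its underside.
- hammer: Hand hammer lying on the bench; leave alone.
- oil: Green closed bottle, 60 mm across, 150 mm high; leave alone. Origin at the centre of its underside.
- drift: Brass drift, round bar 16 mm thick, 130 mm long, lying on the bench; leave alone.

How it is judged:
By the outcome, as a careful person would: the job done as asked, in the order asked, and still so for the second after the job is handed in, with the robot touching nothing.
It also fails if it takes over 58 s, if anything falls off the work surface, if the arm or the gripper's body presses on something with over 40 N, if the wrist force passes 120 N, or if a joint passes its speed limit or range.

## Working session

There is one attempt and no reset: what is moved stays moved. The work goes in short steps, Python scripts to look and compute and a tool call to move; the robot and the scene stay as the last step left them, time stands still between calls to the robot, and variables do not carry over. Pictures are saved under pics/ and viewed, and the job is handed in when it is done.

Besides the shell and the picture viewer there is one more tool, called as name(argument=value, ...), one argument or row to a line, values as JSON. jog_arm: Moves the arm, as the interface text tells. Its arguments: {"type":"object","properties":{"increments":{"type":"array"},"newtons":{"type":"number"}},"required":["increments"]}

```bash
ls; mkdir -p pics; cat > h.py <<'E'
import numpy as np, cv2
from scipy.spatial.transform import Rotation as Ro
from cell import arm
def st():
    s=arm.observe()
    print('t',round(s['clock'],2),'p',np.round(np.array(s['position'])*1000,1),'R\n',np.round(Ro.from_rotvec(s['ee_rot']).as_matrix(),4).tolist(),'f',np.round(s['force'],2),'m',np.round(s['ft_torque'],3),'w',round(s['width'],4),'q',np.round(s['joints'],3))
    return s
def cloud(im,T=None):
    d=im['depth'];K=np.array(im['intrinsics']);D=np.array(im['dist_coeffs'])
    v,u=np.mgrid[0:400,0:640]
    n=cv2.undistortPoints(np.stack([u.ravel(),v.ravel()],1).astype(np.float64).reshape(-1,1,2),K,D).reshape(400,640,2)
    P=np.dstack([n[...,0]*d,n[...,1]*d,d]).astype(float)
    if T is None: 
        R=np.array(im['R']);t=np.array(im['t']).ravel()
        W=(P-t)@R
    else: W=P@T[:3,:3].T+T[:3,3]
    W[d<=0]=np.nan
    return W
def proj(im,X):
    r,_=cv2.Rodrigues(np.array(im['R']))
    return cv2.projectPoints(np.atleast_2d(np.array(X,float)),r,np.array(im['t'],float),np.array(im['intrinsics']),np.array(im['dist_coeffs']))[0].reshape(-1,2)
E
python3 - <<'E'
from h import *
import pickle
s=st()
for n in ['scene','top','wrist']:
    im=arm.get_image(n); cv2.imwrite(f'pics/{n}0.png',im['frame']); im['state']=s; pickle.dump(im,open(f'{n}0.pkl','wb'))
    if n!='wrist': print(n,np.round(-np.array(im['R']).T@np.array(im['t']).ravel(),3),np.round(np.array(im['R'])[2],2))
    else: print(np.round(im['hand_eye'],3))
E
```

```text
pics
t 0.0 p [158.7 604.  225.9] R
 [[-0.9672, 0.254, -0.0003], [0.254, 0.9672, -0.0016], [-0.0001, -0.0016, -1.0]] f [ 0.18 -0.03  0.29] m [ 0.016 -0.052 -0.026] w 0.9964 q [-1.417  0.435  0.025  1.574 -0.012  1.134 -0.075]
scene [ 1.408 -0.17   0.699] [-0.82  0.11 -0.57]
top [ 0.458 -0.027  0.916] [ 0.11 -0.   -0.99]
[[ 0.    -0.966 -0.258  0.07 ]
 [ 1.     0.     0.     0.   ]
 [-0.    -0.258  0.966 -0.158]
 [ 0.     0.     0.     1.   ]]
```

View pics/scene0.png

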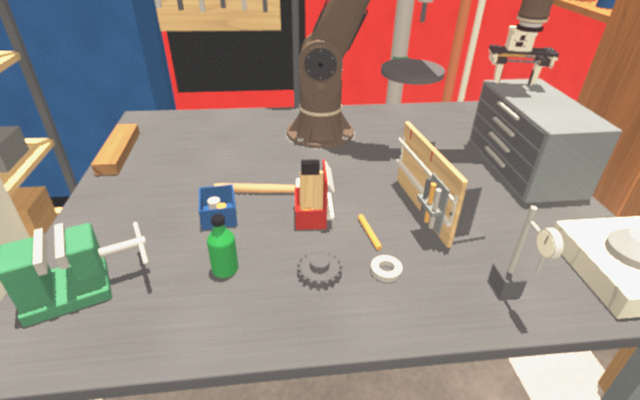

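View pics/top0.png

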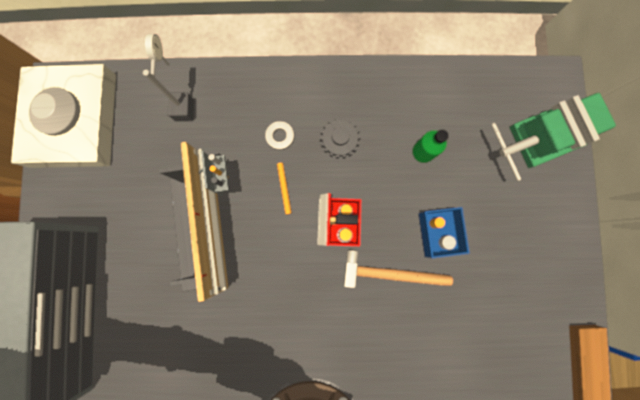

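View pics/wrist0.png

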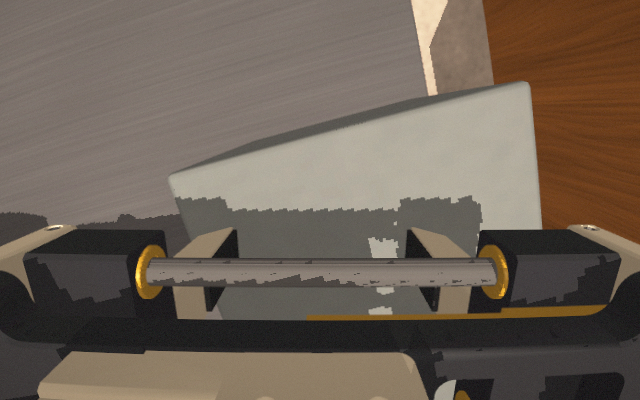

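```bash
python3 - <<'E'
from h import *
import pickle
for n,(r0,r1,c0,c1) in {'top':(130,310,170,380),'scene':(110,250,280,480)}.items():
    im=pickle.load(open(n+'0.pkl','rb'))
    f=im['frame'][r0:r1,c0:c1]
    cv2.imwrite(f'pics/{n}0z.png',cv2.resize(f,None,fx=3.8,fy=3.3 if n=='top' else 3.8,interpolation=cv2.INTER_CUBIC))
    W=cloud(im); 
    for (u,v) in ([(183,145),(201,298),(192,220),(345,225),(322,220),(346,205),(358,222),(340,220)] if n=='top' else [(310,165),(312,175),(330,180),(405,130),(460,160)]):
        print(n,u,v,np.round(W[v,u]*1000))
E
```

```text
top 183 145 [654. 246. 197.]
top 201 298 [351. 202. 195.]
top 192 220 [502. 223. 195.]
top 345 225 [498. -93.   5.]
top 322 220 [504. -35. 122.]
top 346 205 [544. -93.  45.]
top 358 222 [ 496. -107.  171.]
top 340 220 [501. -71. 174.]
scene 310 165 [514. -86. 167.]
scene 312 175 [507. -80. 133.]
scene 330 180 [528. -37. 129.]
scene 405 130 [359. 196. 174.]
scene 460 160 [246. 439.   0.]
```

View pics/top0z.png

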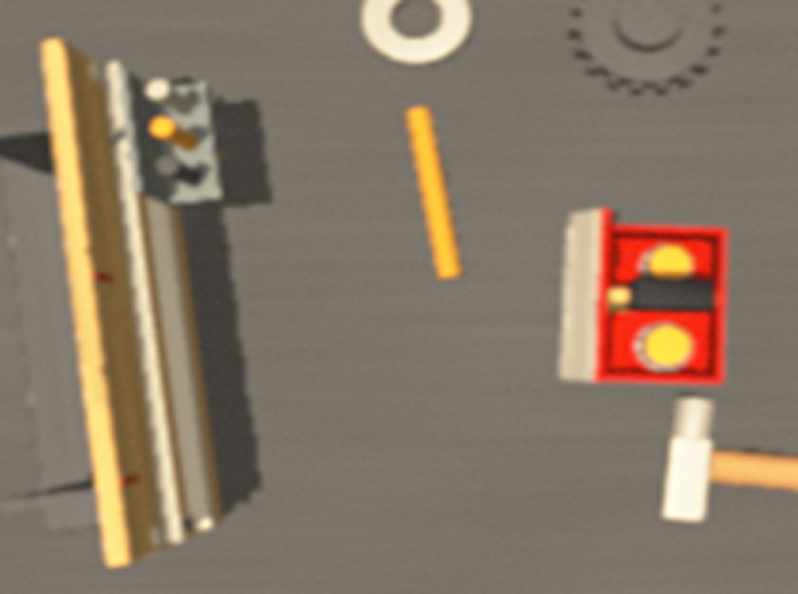

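View pics/scene0z.png

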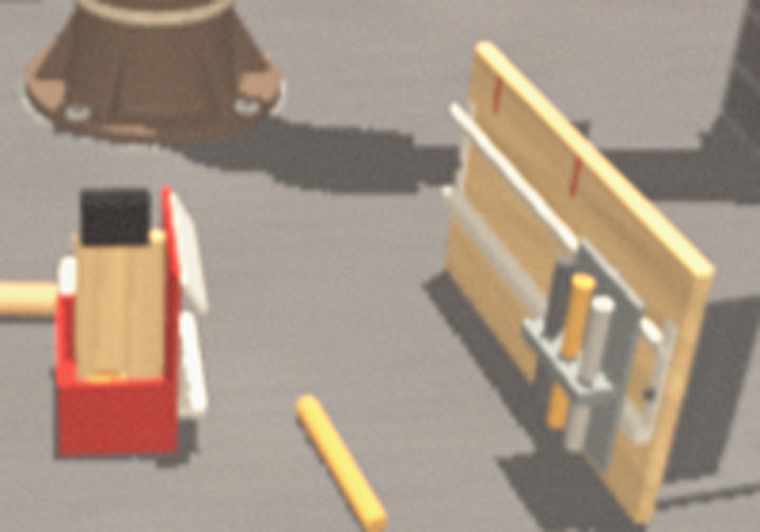

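```bash
python3 - <<'E'
from h import *
import pickle
ims={n:pickle.load(open(n+'0.pkl','rb')) for n in ['top','scene']}
C={n:cloud(im) for n,im in ims.items()}
# panel top: z 190-200, region
W=C['top'];m=(W[...,2]>.188)&(W[...,2]<.203)&(W[...,1]>.17)&(W[...,1]<.28)&(W[...,0]>.3)&(W[...,0]<.7)
P=W[m];print('ntop',len(P),P.min(0),P.max(0),'zmed',np.median(P[:,2]))
c=np.float32(P[:,:2]);rect=cv2.minAreaRect(c*1000);print(rect)
# panel face, scene
W=C['scene'];m=(W[...,2]>.03)&(W[...,2]<.19)&(W[...,1]>.14)&(W[...,1]<.27)&(W[...,0]>.3)&(W[...,0]<.7)
P=W[m];P=P[np.isfinite(P[:,0])]
# ransac line in xy using the back-most
best=None;rng=np.random.default_rng(0)
for _ in range(2000):
    a,b=P[rng.choice(len(P),2,False),:2];d=b-a;L=np.hypot(*d)
    if L<.05: continue
    n=np.array([-d[1],d[0]])/L;e=abs((P[:,:2]-a)@n);k=(e<.003).sum()
    if best is None or k>best[0]:best=(k,a,n)
k,a,n=best;i=abs((P[:,:2]-a)@n)<.003
Q=P[i];mu=Q[:,:2].mean(0);u,s,v=np.linalg.svd(Q[:,:2]-mu);print('face',k,len(P),mu,v[0],v[1],'ang',np.degrees(np.arctan2(v[0][1],v[0][0])),'extent',((Q[:,:2]-mu)@v[0]).min(),((Q[:,:2]-mu)@v[0]).max(),Q[:,2].max())
# grip: black pixels high
for n in C:
    W=C[n];f=ims[n]['frame'].astype(int)
    m=(f.max(2)<70)&(W[...,2]>.13)&(W[...,2]<.18)&(abs(W[...,0]-.5)<.1)&(abs(W[...,1]+.08)<.1)
    P=W[m];print(n,'grip',len(P),np.nanmin(P,0),np.nanmax(P,0))
    T=P[P[:,2]>.165];
    if len(T)>5: print(cv2.minAreaRect(np.float32(T[:,:2]*1000)),T.mean(0))
    m=(f[...,2]>110)&(f[...,1]<70)&(f[...,0]<70)&(W[...,2]>.03)&(abs(W[...,0]-.5)<.12)&(abs(W[...,1]+.08)<.1)
    P=W[m];print('red',len(P),P.min(0),P.max(0));
    T=P[abs(P[:,2]-.06)<.006];print('rim',cv2.minAreaRect(np.float32(T[:,:2]*1000)))
    T=P[P[:,2]>.125];print('plate',cv2.minAreaRect(np.float32(T[:,:2]*1000)),T[:,2].max())
E
```

```text
ntop 1093 [0.34498739 0.19781812 0.18800345] [0.66129994 0.25121015 0.19968215] zmed 0.19509810252283274
((503.23651123046875, 224.9711151123047), (319.2143249511719, 14.562906265258789), 7.793859481811523)
face 2130 3956 [0.51279664 0.21851807] [0.99070243 0.13604669] [ 0.13604669 -0.99070243] ang 7.81914907272574 extent -0.17141620298213484 0.15362070440142023 0.18997059685333054
top grip 73 [ 0.4961589  -0.10361504  0.16863275] [ 0.51300791 -0.06278138  0.17536773]
((504.22821044921875, -83.30509948730469), (40.398128509521484, 16.532115936279297), 87.616455078125) [ 0.50490417 -0.08697036  0.17202308]
red 299 [ 0.4485047  -0.12530661  0.03033482] [ 0.55912649 -0.04646824  0.17410551]
rim ((503.3857421875, -88.81626892089844), (69.73088836669922, 107.7464599609375), 86.72449493408203)
plate ((503.8634033203125, -77.54531860351562), (60.4181022644043, 105.43477630615234), 87.91088104248047) 0.17410551336613297
scene grip 154 [ 0.50745396 -0.10610704  0.14044304] [ 0.5169461  -0.06848467  0.17208458]
((514.1212158203125, -87.46965026855469), (5.708995342254639, 36.80248260498047), 0.15706470608711243) [ 0.51332075 -0.08741806  0.1676533 ]
red 249 [ 0.44653264 -0.12588072  0.03032706] [ 0.56117508 -0.05074853  0.13741359]
rim ((506.64990234375, -84.225830078125), (70.4248275756836, 109.71823120117188), 86.1261215209961)
plate ((547.5896606445312, -52.42694091796875), (0.1955602765083313, 9.573182106018066), 84.0196304321289) 0.13741359109656884
```

jog_arm(
  increments=[
    {"slide": [0, 0, -40], "roll": 0, "gripper": 1},
    {"slide": [-30, -30, -75], "roll": 0.08, "gripper": 1},
    {"slide": [-60, -60, -84], "roll": 0.16, "gripper": 1},
    {"slide": [-85, -95, -84], "roll": 0.24, "gripper": 1},
    {"slide": [-112, -127, -84], "roll": 0.32, "gripper": 1},
    {"slide": [-139, -159, -84], "roll": 0.4, "gripper": 1},
    {"slide": [-166, -191, -84], "roll": 0.48, "gripper": 1},
    {"slide": [-193, -223, -84], "roll": 0.56, "gripper": 1},
    {"slide": [-222, -256, -84], "roll": 0.62, "gripper": 1},
    {"slide": [-253, -289, -84], "roll": 0.68, "gripper": 1},
  ],
)

```text
clock: 0.98
position: [0.3203, 0.2773, 0.3107]
ee_rot: [-1.422, -2.801, -0.0]
force: [1.0, 0.8, -0.6]
width: 1.002
```

```bash
cat >> h.py <<'E'
def to(xy_z, ang=None):
    """deltas in tool axes to reach world TCP (mm) with tool x at world angle ang deg"""
    s=arm.observe();R=Ro.from_rotvec(s['ee_rot']).as_matrix()
    d=R.T@(np.array(xy_z)-np.array(s['position'])*1000)
    a=np.degrees(np.arctan2(R[1,0],R[0,0]))
    r=None if ang is None else np.radians((a-ang+180)%360-180)
    print('slide',np.round(d,1),'tool x ang',round(a,2),'roll',None if r is None else round(r,4))
E
python3 - <<'E'
from h import *
st(); to([490,-40,300],87)
# refine marks
import pickle
im=pickle.load(open('top0.pkl','rb'));W=cloud(im)
xr=np.array([-.136,.9907]);yr=np.array([-.9907,-.136]);O=np.array([504,218.2])
f=im['frame'].astype(int)
m=(f[...,2]>f[...,1]*1.8)&(f[...,2]>60)&(W[...,1]>.15)
for v,u in np.argwhere(m): 
    p=W[v,u]*1000; q=p[:2]-O; print(u,v,np.round(p),'rack',np.round([q@xr,q@yr]))
# cleat profile in bay
for n in ['top','scene']:
    im=pickle.load(open(n+'0.pkl','rb'));W=cloud(im)*1000
    q=W[...,:2]-O;X=q@xr;Y=q@yr
    m=(Y>0)&(Y<110)&(X>-30)&(X<5)&(W[...,2]>20)
    print(n)
    for x0 in range(-26,4,2):
        z=W[...,2][m&(X>=x0)&(X<x0+2)]
        print(x0,len(z),np.round(np.percentile(z,[2,10,25,50,75,90,98])) if len(z) else '')
E
```

```text
t 0.98 p [320.3 277.3 310.7] R
 [[-0.5901, 0.8074, -0.0003], [0.8074, 0.5901, 0.0003], [0.0004, -0.0, -1.0]] f [ 1.03  0.76 -0.59] m [-0.08  -0.048  0.031] w 1.0018 q [-1.119  0.017  0.288  1.909 -0.006  1.216 -0.198]
slide [-356.3  -50.2   10.5] tool x ang 126.16 roll 0.6835
195 213 [517. 219. 190.] rack [ -0. -13.]
196 213 [517. 219. 184.] rack [ -1. -13.]
197 213 [518. 220. 175.] rack [  0. -14.]
196 214 [515. 220. 182.] rack [  0. -11.]
197 214 [516. 220. 175.] rack [  1. -12.]
198 214 [516. 219. 172.] rack [ -1. -12.]
202 275 [394. 203. 189.] rack [ -0. 111.]
203 275 [394. 203. 181.] rack [  0. 111.]
204 275 [393. 202. 179.] rack [ -1. 112.]
205 275 [393. 202. 172.] rack [ -1. 112.]
202 276 [392. 203. 189.] rack [  0. 113.]
203 276 [392. 203. 182.] rack [  0. 113.]
top
-26 0 
-24 0 
-22 0 
-20 0 
-18 0 
-16 0 
-14 62 [ 73.  76. 145. 147. 148. 149. 150.]
-12 134 [ 66.  68.  73.  77. 148. 149. 150.]
-10 67 [ 74.  74.  76.  77. 146. 147. 148.]
-8 67 [ 74.  75.  76.  77. 143. 144. 145.]
-6 65 [ 73.  74.  75.  76. 138. 141. 142.]
-4 64 [ 73.  75.  76.  77. 136. 137. 138.]
-2 103 [ 21.  75.  76.  85. 134. 158. 182.]
0 693 [ 76.  87. 134. 158. 179. 192. 196.]
2 57 [193. 194. 194. 195. 196. 197. 198.]
scene
-26 0 
-24 0 
-22 0 
-20 0 
-18 1 [149. 149. 149. 149. 149. 149. 149.]
-16 17 [ 76.  78. 146. 148. 149. 150. 151.]
-14 75 [ 67.  68.  71.  76. 147. 149. 150.]
-12 48 [ 65.  68.  72.  77. 139. 143. 149.]
-10 20 [ 74.  75.  77.  78. 137. 137. 138.]
-8 27 [ 75.  76.  76.  77. 106. 133. 133.]
-6 20 [ 75.  75.  76.  77. 130. 131. 131.]
-4 83 [ 30.  53.  79. 121. 158. 181. 188.]
-2 611 [ 25.  41.  86. 120. 167. 185. 194.]
0 212 [ 21.  35.  85. 137. 167. 191. 196.]
2 19 [125. 193. 195. 195. 196. 197. 198.]
```

jog_arm(
  increments=[
    {"slide": [-36, -5, 0], "roll": 0.07, "gripper": 1},
    {"slide": [-72, -10, 0], "roll": 0.14, "gripper": 1},
    {"slide": [-108, -15, 0], "roll": 0.21, "gripper": 1},
    {"slide": [-144, -20, 0], "roll": 0.28, "gripper": 1},
    {"slide": [-180, -25, 0], "roll": 0.35, "gripper": 1},
    {"slide": [-216, -30, 0], "roll": 0.42, "gripper": 1},
    {"slide": [-252, -35, 4], "roll": 0.49, "gripper": 1},
    {"slide": [-288, -40, 8], "roll": 0.56, "gripper": 1},
    {"slide": [-324, -45, 10], "roll": 0.62, "gripper": 1},
    {"slide": [-375, -51, 10], "roll": 0.683, "gripper": 1},
  ],
)

```text
clock: 1.82
position: [0.4962, -0.0454, 0.3003]
ee_rot: [-2.276, -2.164, -0.0]
force: [1.2, 0.2, -1.1]
width: 1.001
```

jog_arm(
  increments=[
    {"slide": [0, 0, 0], "roll": 0, "gripper": 0.6},
    {"slide": [0, 0, 0], "roll": 0, "gripper": 0.6},
    {"slide": [0, 0, 0], "roll": 0, "gripper": 0.6},
    {"slide": [0, 0, 0], "roll": 0, "gripper": 0.6},
    {"slide": [0, 0, 0], "roll": 0, "gripper": 0.6},
    {"slide": [0, 0, 0], "roll": 0, "gripper": 0.6},
    {"slide": [0, 0, 0], "roll": 0, "gripper": 0.6},
    {"slide": [0, 0, 0], "roll": 0, "gripper": 0.6},
    {"slide": [0, 0, 0], "roll": 0, "gripper": 0.6},
    {"slide": [0, 0, 0], "roll": 0, "gripper": 0.6},
  ],
)

```text
clock: 2.65
position: [0.4964, -0.0443, 0.3008]
ee_rot: [-2.275, -2.167, -0.0]
force: [-0.4, -0.5, 0.9]
width: 0.6
```

```bash
python3 - <<'E'
from h import *
import pickle
s=st(); im=arm.get_image('wrist'); cv2.imwrite('pics/wrist1.png',im['frame'])
T=np.eye(4);T[:3,:3]=Ro.from_rotvec(s['ee_rot']).as_matrix();T[:3,3]=s['position']
T=T@np.array(im['hand_eye']); pickle.dump((im,T),open('w1.pkl','wb'))
W=cloud(im,T)*1000;f=im['frame'].astype(int)
red=(f[...,2]>100)&(f[...,1]<70)&(f[...,0]<70)&(abs(W[...,0]-505)<80)&(abs(W[...,1]+80)<80)
P=W[red];
for lo,hi,nm in [(56,64,'rim'),(140,150,'plate')]:
    Q=P[(P[:,2]>lo)&(P[:,2]<hi)]
    if len(Q)>5: print(nm,len(Q),cv2.minAreaRect(np.float32(Q[:,:2])))
g=(W[...,2]>166)&(W[...,2]<178)&(abs(W[...,0]-505)<40)&(abs(W[...,1]+85)<40)&(f.max(2)<90)
Q=W[g]; print('grip',len(Q),cv2.minAreaRect(np.float32(Q[:,:2])),np.median(Q[:,2]))
E
```

```text
t 2.65 p [496.4 -44.3 300.8] R
 [[0.0487, 0.9988, 0.0001], [0.9988, -0.0487, 0.0002], [0.0002, 0.0001, -1.0]] f [-0.45 -0.52  0.89] m [-0.114 -0.001 -0.034] w 0.6 q [-0.625  0.179  0.729  1.801 -0.128  1.209  0.093]
rim 481 ((501.306396484375, -95.48445129394531), (54.88969802856445, 110.28494262695312), 87.36772918701172)
plate 534 ((503.45123291015625, -51.47855758666992), (17.316547393798828, 109.40676879882812), 87.25688934326172)
grip 880 ((502.1689453125, -82.3975830078125), (44.99346160888672, 19.05586814880371), 87.21571350097656) 171.44224885766425
```

View pics/wrist1.png

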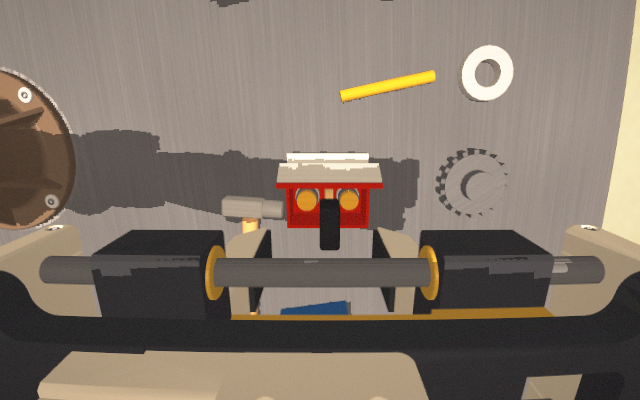

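jog_arm(
  increments=[
    {"slide": [-28, 4, 20], "roll": 0, "gripper": 0.6},
    {"slide": [-50, 8, 50], "roll": 0, "gripper": 0.6},
    {"slide": [-56, 8.4, 85], "roll": 0, "gripper": 0.6},
    {"slide": [-56, 8.4, 105], "roll": 0, "gripper": 0.6},
    {"slide": [-56, 8.4, 125], "roll": 0, "gripper": 0.6},
    {"slide": [-56, 8.4, 145], "roll": 0, "gripper": 0.6},
    {"slide": [-56, 8.4, 160], "roll": 0, "gripper": 0.6},
    {"slide": [-56, 8.4, 170], "roll": 0, "gripper": 0.6},
    {"slide": [-56, 8.4, 170], "roll": 0, "gripper": 0.6},
    {"slide": [-56, 8.4, 170], "roll": 0, "gripper": 0.6},
  ],
)

```text
clock: 3.53
position: [0.502, -0.101, 0.1308]
ee_rot: [-2.275, -2.166, 0.001]
force: [0.5, -0.3, 0.2]
width: 0.599
```

```bash
python3 - <<'E'
from h import *
st(); to([502.1,-100.8,131],87.2)
im=arm.get_image('wrist'); cv2.imwrite('pics/wrist2.png',im['frame'])
E
```

```text
t 3.53 p [ 502.  -101.   130.8] R
 [[0.0493, 0.9988, -0.0006], [0.9988, -0.0493, -0.0002], [-0.0002, -0.0006, -1.0]] f [ 0.52 -0.32  0.2 ] m [-0.077  0.033  0.011] w 0.5995 q [-0.406  0.413  0.67   2.001 -0.341  0.84   0.405]
slide [ 0.2  0.1 -0.2] tool x ang 87.17 roll -0.0005
```

View pics/wrist2.png

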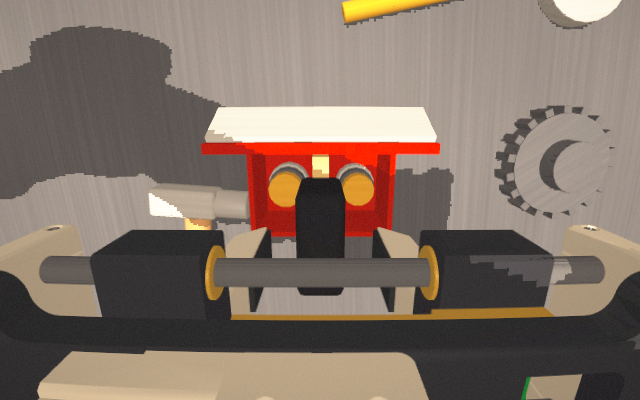

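jog_arm(
  increments=[
    {"slide": [0, 0, 0], "roll": 0, "gripper": 0.35},
    {"slide": [0, 0, 0], "roll": 0, "gripper": 0.3},
    {"slide": [0, 0, 0], "roll": 0, "gripper": 0.25},
    {"slide": [0, 0, 0], "roll": 0, "gripper": 0.22},
    {"slide": [0, 0, 0], "roll": 0, "gripper": 0.2},
    {"slide": [0, 0, 0], "roll": 0, "gripper": 0.18},
    {"slide": [0, 0, 0], "roll": 0, "gripper": 0.1},
    {"slide": [0, 0, 0], "roll": 0, "gripper": 0.1},
    {"slide": [0, 0, 0], "roll": 0, "gripper": 0.1},
    {"slide": [0, 0, 0], "roll": 0, "gripper": 0.1},
  ],
  newtons=12,
)

```text
clock: 4.42
position: [0.502, -0.1009, 0.1307]
ee_rot: [-2.275, -2.166, 0.0]
force: [-0.3, 0.0, 0.8]
width: 0.216
```

```bash
python3 - <<'E'
from h import *
st()
E
```

```text
t 4.42 p [ 502.  -100.9  130.7] R
 [[0.0492, 0.9988, -0.0001], [0.9988, -0.0492, 0.0], [-0.0, -0.0001, -1.0]] f [-0.31  0.03  0.84] m [-0.179  0.153 -0.003] w 0.2164 q [-0.406  0.413  0.67   2.002 -0.342  0.839  0.406]
```

jog_arm(
  increments=[
    {"slide": [3, 0, -1.1], "roll": 0, "gripper": 0.1},
    {"slide": [6, 0, -2.1], "roll": 0, "gripper": 0.1},
    {"slide": [9, 0, -3.1], "roll": 0, "gripper": 0.1},
    {"slide": [12, 0, -4.0], "roll": 0, "gripper": 0.1},
    {"slide": [15, 0, -4.8], "roll": 0, "gripper": 0.1},
    {"slide": [18, 0, -5.6], "roll": 0, "gripper": 0.1},
    {"slide": [21, 0, -6.3], "roll": 0, "gripper": 0.1},
    {"slide": [24, 0, -6.9], "roll": 0, "gripper": 0.1},
    {"slide": [27, 0, -7.5], "roll": 0, "gripper": 0.1},
    {"slide": [31, 0, -8.3], "roll": 0, "gripper": 0.1},
  ],
)

```text
clock: 5.25
position: [0.5035, -0.0697, 0.1391]
ee_rot: [2.276, 2.166, -0.0]
force: [-0.0, 0.4, -3.0]
width: 0.218
```

```bash
cat >> h.py <<'E'
def look(k):
    s=st(); out=[]
    for n,(r0,r1,c0,c1) in {'scene':(110,250,280,480),'top':(130,310,170,380)}.items():
        im=arm.get_image(n); out.append((n,im)); f=im['frame'][r0:r1,c0:c1]
        cv2.imwrite(f'pics/{n}{k}.png',cv2.resize(f,None,fx=3.8,fy=3.8 if n=='scene' else 3.3,interpolation=cv2.INTER_CUBIC))
    import pickle; pickle.dump((s,dict(out)),open(f'look{k}.pkl','wb'))
    return s,dict(out)
E
python3 - <<'E'
from h import *
look(3)
E
```

```text
t 5.25 p [503.5 -69.7 139.1] R
 [[0.0493, 0.9988, -0.0], [0.9988, -0.0493, -0.0001], [-0.0001, -0.0, -1.0]] f [-0.02  0.38 -3.04] m [-0.124  0.104 -0.01 ] w 0.2175 q [-0.477  0.395  0.678  2.002 -0.326  0.853  0.331]
```

View pics/scene3.png

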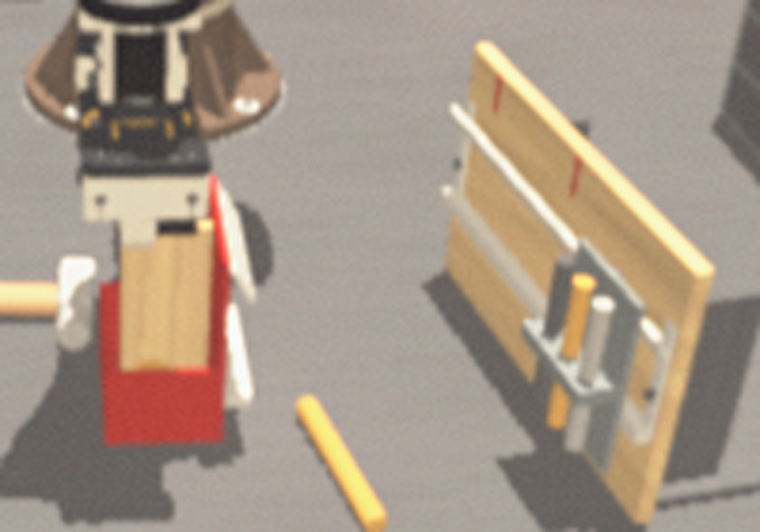

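View pics/top3.png

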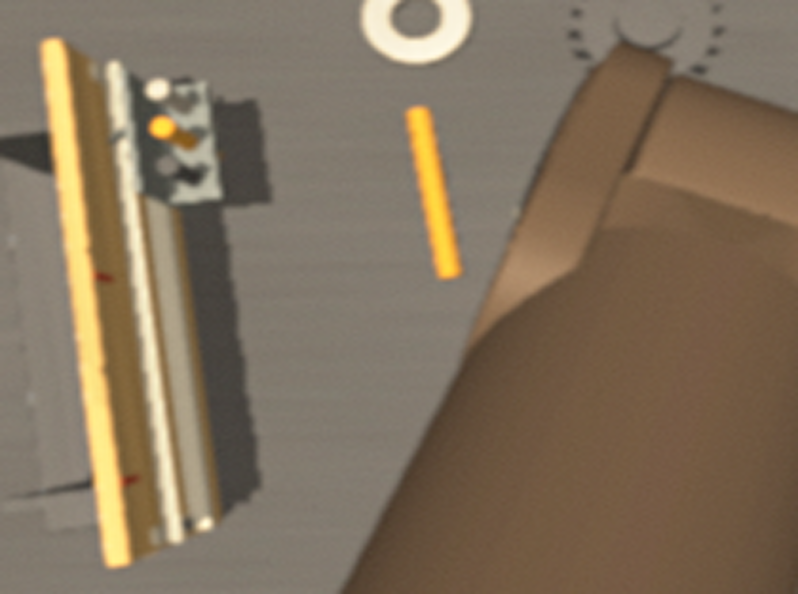

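```bash
cat >> h.py <<'E'
def tilt(k):
    """caddy pose in the tool's xz-plane from the wrist camera"""
    s=st(); im=arm.get_image('wrist'); cv2.imwrite(f'pics/wr{k}.png',im['frame'])
    H=np.array(im['hand_eye']); P=cloud(im,H)*1000; f=im['frame'].astype(int)
    import pickle; pickle.dump((s,im),open(f'wr{k}.pkl','wb'))
    # scene points ahead of tool, |y|<55
    X,Y,Z=P[...,0],P[...,1],P[...,2]
    red=(f[...,2]>90)&(f[...,1]<f[...,2]*.45)&(f[...,0]<f[...,2]*.45)
    red&=(abs(Y)<62)&(X>-60)&(X<130)&(Z>-60)&(Z<200)
    for nm,m,t in [('strip',(~red)&(X>25)&(X<130)&(abs(Y)<50)&(Z<70)&(Z>-50)&(f.min(2)>90),60),
                 ('griptop',(f.max(2)<80)&(abs(Y)<7)&(Z<12)&(Z>-50)&(X>8)&(X<60),0)]:
        Q=np.c_[X[m],Z[m]]
        if len(Q)<20: print(nm,len(Q));continue
        for _ in range(5):
            mu=np.median(Q,0) if _==0 else Q.mean(0);v=np.linalg.svd(Q-mu,full_matrices=False)[2][0]; e=abs((Q-mu)@np.array([-v[1],v[0]])); 
            if (e>2).sum()==0: break
            Q=Q[e<max(2,np.percentile(e,85))]
        v=v*np.sign(v[0]); pr=(Q-mu)@v
        print(nm,len(Q),'dip deg',np.round(np.degrees(np.arctan2(v[1],v[0])),1),'-> lean rad',np.round(np.arctan2(v[1],v[0])-np.radians(t),3),'ends',np.round(mu+v*np.percentile(pr,1),1),np.round(mu+v*np.percentile(pr,99),1))
    return s,im,P,red
E
python3 - <<'E'
from h import *
s,im,P,red=tilt(4)
import pickle
s,d=pickle.load(open('look3.pkl','rb'))
im=d['scene'];W=cloud(im)*1000;f=im['frame'].astype(int)
m=(f[...,2]>90)&(f[...,1]<f[...,2]*.45)&(f[...,0]<f[...,2]*.45)&(abs(W[...,0]-505)<80)&(W[...,1]<60)&(W[...,1]>-160)
Q=W[m];Q=Q[Q[:,0]>np.percentile(Q[:,0],95)-8]
print(len(Q),Q.min(0),Q.max(0))
for y in range(-100,0,6):
    z=Q[(Q[:,1]>=y)&(Q[:,1]<y+6)]
    if len(z): print(y,len(z),np.round(z[:,2].min()),np.round(z[:,2].max()))
E
```

```text
t 5.35 p [503.7 -69.  139.1] R
 [[0.048, 0.9988, 0.0001], [0.9988, -0.048, 0.0004], [0.0004, 0.0001, -1.0]] f [-1.37  0.19 -3.27] m [-0.081  0.059  0.056] w 0.2153 q [-0.478  0.395  0.677  2.002 -0.326  0.853  0.331]
strip 6072 dip deg 58.0 -> lean rad -0.035 ends [ 58.2 -10. ] [72.6 12.9]
griptop 1914 dip deg 2.6 -> lean rad 0.046 ends [ 15.6 -41.4] [ 40.1 -40.2]
584 [554.61855692 -95.48182241   9.10712209] [564.02872174 -18.14930796 156.02010282]
-100 19 14.0 71.0
-94 35 9.0 69.0
-88 54 12.0 69.0
-82 36 12.0 68.0
-76 39 11.0 68.0
-70 50 13.0 68.0
-64 34 12.0 69.0
-58 44 11.0 67.0
-52 44 12.0 67.0
-46 38 11.0 67.0
-40 45 13.0 68.0
-34 45 10.0 70.0
-28 52 10.0 136.0
-22 49 10.0 156.0
```

View pics/wr4.png

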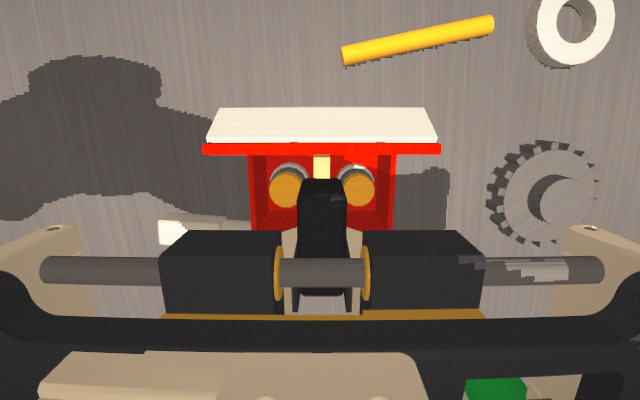

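jog_arm(
  increments=[
    {"slide": [-6, 0, 0], "roll": 0, "gripper": 0.1},
    {"slide": [-12, 0, 0], "roll": 0, "gripper": 0.1},
    {"slide": [-18, 0, 0], "roll": 0, "gripper": 0.1},
    {"slide": [-24, 0, 0], "roll": 0, "gripper": 0.1},
    {"slide": [-30, 0, 0], "roll": 0, "gripper": 0.1},
    {"slide": [-30, 0, 2], "roll": 0, "gripper": 0.1},
    {"slide": [-30, 0, 4], "roll": 0, "gripper": 0.1},
    {"slide": [-30, 0, 6], "roll": 0, "gripper": 0.1},
    {"slide": [-30, 0, 7.2], "roll": 0, "gripper": 0.1},
    {"slide": [-30, 0, 8.2], "roll": 0, "gripper": 0.1},
  ],
)

```text
clock: 6.23
position: [0.502, -0.0998, 0.1308]
ee_rot: [-2.275, -2.167, 0.0]
force: [-3.9, -2.4, 8.9]
width: 0.219
```

jog_arm(
  increments=[
    {"slide": [0, 0, 0], "roll": 0, "gripper": 0.1},
    {"slide": [0, 0, 0], "roll": 0, "gripper": 0.1},
    {"slide": [3, 0, -1.1], "roll": 0, "gripper": 0.1},
    {"slide": [6, 0, -2.1], "roll": 0, "gripper": 0.1},
    {"slide": [9, 0, -3.0], "roll": 0, "gripper": 0.1},
    {"slide": [12, 0, -3.8], "roll": 0, "gripper": 0.1},
    {"slide": [15, 0, -4.6], "roll": 0, "gripper": 0.1},
    {"slide": [18, 0, -5.3], "roll": 0, "gripper": 0.1},
    {"slide": [21, 0, -6.0], "roll": 0, "gripper": 0.1},
    {"slide": [24, 0, -6.6], "roll": 0, "gripper": 0.1},
  ],
  newtons=4,
)

```text
clock: 7.07
position: [0.5033, -0.0755, 0.1375]
ee_rot: [2.275, 2.166, 0.0]
force: [-1.5, -1.1, -1.1]
width: 0.216
```

```bash
python3 - <<'E'
from h import *
tilt(5)
E
```

```text
t 7.07 p [503.3 -75.5 137.5] R
 [[0.049, 0.9988, 0.0001], [0.9988, -0.049, 0.0001], [0.0001, 0.0001, -1.0]] f [-1.47 -1.1  -1.09] m [-0.249  0.29  -0.027] w 0.216 q [-0.464  0.398  0.677  2.002 -0.329  0.85   0.346]
strip 4485 dip deg 67.4 -> lean rad 0.128 ends [53.7 -5.2] [65.9 23.9]
griptop 2321 dip deg 9.9 -> lean rad 0.174 ends [ 13.  -39.5] [ 41.7 -34.4]
```

View pics/wr5.png

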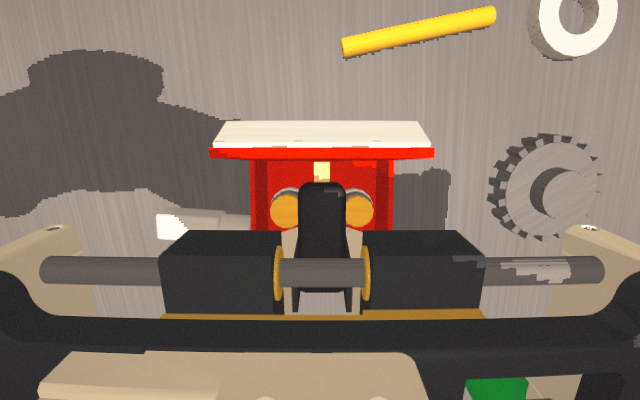

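jog_arm(
  increments=[
    {"slide": [3, 0, -0.7], "roll": 0, "gripper": 0.1},
    {"slide": [6, 0, -1.2], "roll": 0, "gripper": 0.1},
    {"slide": [9, 0, -1.7], "roll": 0, "gripper": 0.1},
    {"slide": [12, 0, -2.2], "roll": 0, "gripper": 0.1},
    {"slide": [15, 0, -2.6], "roll": 0, "gripper": 0.1},
    {"slide": [18, 0, -2.9], "roll": 0, "gripper": 0.1},
    {"slide": [21, 0, -3.2], "roll": 0, "gripper": 0.1},
    {"slide": [24, 0, -3.4], "roll": 0, "gripper": 0.1},
    {"slide": [27, 0, -3.5], "roll": 0, "gripper": 0.1},
    {"slide": [28, 0, -3.5], "roll": 0, "gripper": 0.1},
  ],
  newtons=4,
)

```text
clock: 7.95
position: [0.5047, -0.0473, 0.1409]
ee_rot: [-2.275, -2.167, -0.0]
force: [-0.2, 0.5, -3.2]
width: 0.219
```

jog_arm(
  increments=[
    {"slide": [0, 0, 0], "roll": 0, "gripper": 0.1},
    {"slide": [0, 0, 0], "roll": 0, "gripper": 0.1},
    {"slide": [0, 0, 0], "roll": 0, "gripper": 0.1},
    {"slide": [0, 0, 0], "roll": 0, "gripper": 0.1},
    {"slide": [0, 0, -2], "roll": 0, "gripper": 0.1},
    {"slide": [0, 0, -5], "roll": 0, "gripper": 0.1},
    {"slide": [0, 0, -8], "roll": 0, "gripper": 0.1},
    {"slide": [0, 0, -12], "roll": 0, "gripper": 0.1},
    {"slide": [0, 0, -16], "roll": 0, "gripper": 0.1},
    {"slide": [0, 0, -20], "roll": 0, "gripper": 0.1},
  ],
  newtons=35,
)

```text
clock: 8.78
position: [0.5047, -0.048, 0.1615]
ee_rot: [2.275, 2.166, 0.0]
force: [-0.4, -0.5, -3.0]
width: 0.216
```

```bash
python3 - <<'E'
from h import *
tilt(6)
look(6)
E
```

```text
t 8.78 p [504.7 -48.  161.5] R
 [[0.0491, 0.9988, 0.0003], [0.9988, -0.0491, 0.0], [0.0001, 0.0003, -1.0]] f [-0.43 -0.52 -3.03] m [-0.078  0.089  0.013] w 0.2156 q [-0.541  0.361  0.697  1.981 -0.293  0.9    0.26 ]
strip 4466 dip deg 66.4 -> lean rad 0.111 ends [ 39.4 -35.6] [65.6 24.5]
griptop 2047 dip deg 10.8 -> lean rad 0.189 ends [ 12.8 -39.3] [ 41.7 -33.8]
t 8.83 p [505.1 -48.  162.1] R
 [[0.0491, 0.9988, 0.0013], [0.9988, -0.0491, 0.0002], [0.0002, 0.0013, -1.0]] f [ 0.59  0.34 -1.92] m [-0.152  0.01  -0.   ] w 0.2192 q [-0.542  0.36   0.697  1.98  -0.293  0.901  0.259]
```

View pics/wr6.png

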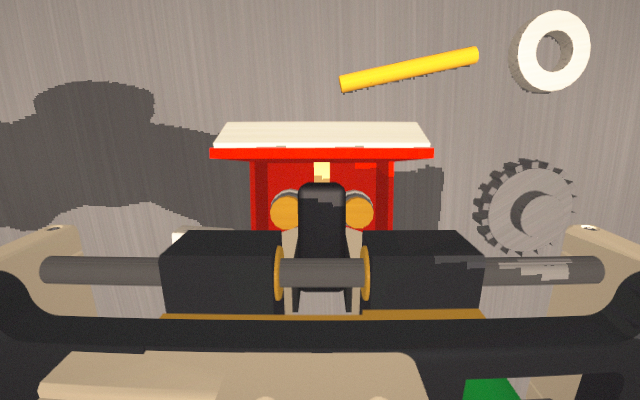

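View pics/scene6.png

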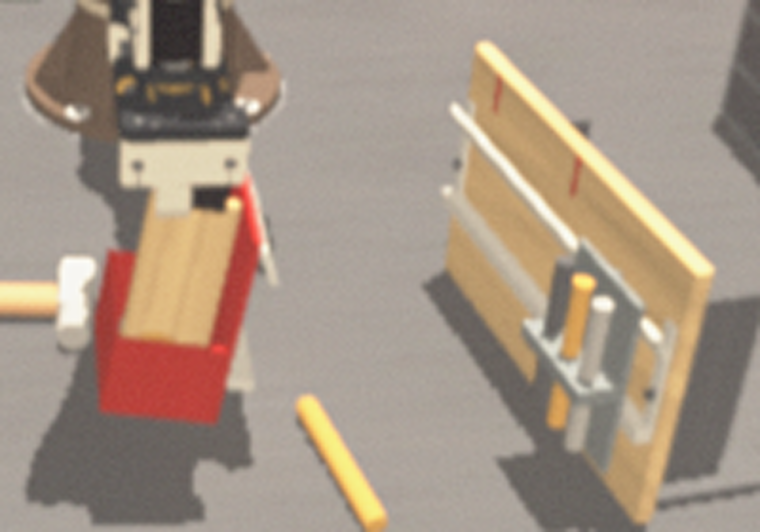

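jog_arm(
  increments=[
    {"slide": [-7, 0, 0], "roll": 0, "gripper": 0.1},
    {"slide": [-14, 0, 0], "roll": 0, "gripper": 0.1},
    {"slide": [-20, 0, 4], "roll": 0, "gripper": 0.1},
    {"slide": [-20, 0, 8], "roll": 0, "gripper": 0.1},
    {"slide": [-20, 0, 12], "roll": 0, "gripper": 0.1},
    {"slide": [-20, 0, 16], "roll": 0, "gripper": 0.1},
    {"slide": [-20, 0, 19], "roll": 0, "gripper": 0.1},
    {"slide": [-20, 0, 21], "roll": 0, "gripper": 0.1},
    {"slide": [-20, 0, 22], "roll": 0, "gripper": 0.1},
    {"slide": [-20, 0, 22], "roll": 0, "gripper": 0.1},
  ],
  newtons=35,
)

```text
clock: 9.77
position: [0.5035, -0.0677, 0.1387]
ee_rot: [-2.275, -2.166, 0.001]
force: [0.3, 0.2, -3.0]
width: 0.217
```

```bash
python3 - <<'E'
from h import *
import pickle
st()
s,d=pickle.load(open('look6.pkl','rb'))
W=cloud(d['top'])*1000; print('drift',np.round(W[213,290]),np.round(W[190,284]))
E
```

```text
t 9.77 p [503.5 -67.7 138.7] R
 [[0.0488, 0.9988, -0.0004], [0.9988, -0.0488, -0.0], [-0.0, -0.0004, -1.0]] f [ 0.32  0.2  -2.98] m [-0.146  0.063  0.022] w 0.2171 q [-0.482  0.395  0.679  2.003 -0.327  0.852  0.329]
drift [482.  -3. 607.] [586.  58.  16.]
```

jog_arm(
  increments=[
    {"slide": [0, 0, 0.3], "roll": 0, "gripper": 0.1},
    {"slide": [0, 0, 0.6], "roll": 0, "gripper": 0.1},
    {"slide": [0, 0, 0.9], "roll": 0, "gripper": 0.1},
    {"slide": [0, 0, 1.2], "roll": 0, "gripper": 0.1},
    {"slide": [0, 0, 1.5], "roll": 0, "gripper": 0.1},
    {"slide": [0, 0, 1.8], "roll": 0, "gripper": 0.1},
    {"slide": [0, 0, 2.0], "roll": 0, "gripper": 0.1},
    {"slide": [0, 0, 2.2], "roll": 0, "gripper": 0.1},
    {"slide": [0, 0, 2.4], "roll": 0, "gripper": 0.1},
    {"slide": [0, 0, 2.5], "roll": 0, "gripper": 0.1},
  ],
)

```text
clock: 10.6
position: [0.504, -0.0684, 0.1377]
ee_rot: [2.276, 2.165, 0.002]
force: [-4.5, -0.6, 16.9]
width: 0.216
```

```bash
python3 - <<'E'
from h import *
st()
E
```

```text
t 10.6 p [504.  -68.4 137.7] R
 [[0.0497, 0.9988, 0.0012], [0.9988, -0.0497, 0.0005], [0.0006, 0.0012, -1.0]] f [-4.5  -0.59 16.87] m [0.097 1.498 0.101] w 0.2155 q [-0.479  0.397  0.678  2.004 -0.33   0.849  0.332]
```

jog_arm(
  increments=[
    {"slide": [0, 0, 0], "roll": 0, "gripper": 0.1},
    {"slide": [3, 0, -0.2], "roll": 0, "gripper": 0.1},
    {"slide": [6, 0, -0.5], "roll": 0, "gripper": 0.1},
    {"slide": [9, 0, -0.8], "roll": 0, "gripper": 0.1},
    {"slide": [12, 0, -1.1], "roll": 0, "gripper": 0.1},
    {"slide": [15, 0, -1.3], "roll": 0, "gripper": 0.1},
    {"slide": [18, 0, -1.5], "roll": 0, "gripper": 0.1},
    {"slide": [21, 0, -1.7], "roll": 0, "gripper": 0.1},
    {"slide": [24, 0, -1.8], "roll": 0, "gripper": 0.1},
    {"slide": [27, 0, -1.9], "roll": 0, "gripper": 0.1},
  ],
  newtons=6,
)

```text
clock: 11.43
position: [0.5052, -0.0407, 0.1385]
ee_rot: [2.275, 2.166, 0.001]
force: [-0.4, -0.6, 2.7]
width: 0.217
```

```bash
python3 - <<'E'
from h import *
tilt(7)
E
```

```text
t 11.43 p [505.2 -40.7 138.5] R
 [[0.0492, 0.9988, 0.0004], [0.9988, -0.0492, 0.0001], [0.0001, 0.0004, -1.0]] f [-0.43 -0.56  2.66] m [-0.299  0.271 -0.029] w 0.2173 q [-0.535  0.393  0.677  2.006 -0.325  0.849  0.274]
strip 3046 dip deg 77.5 -> lean rad 0.306 ends [49.4  1.9] [56.7 35. ]
griptop 2167 dip deg 19.6 -> lean rad 0.342 ends [ 13.  -39.7] [ 42.  -29.3]
```

View pics/wr7.png

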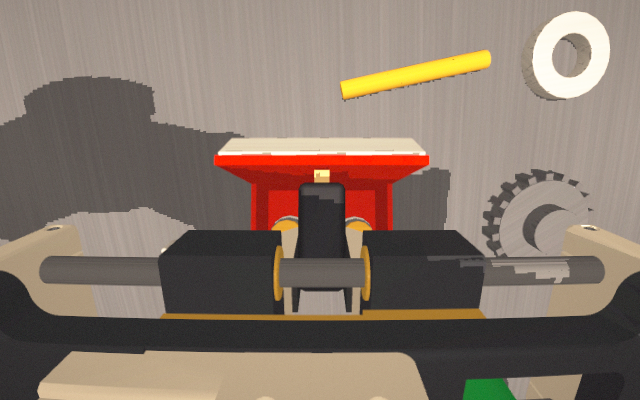

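jog_arm(
  increments=[
    {"slide": [0, 0, 0], "roll": 0, "gripper": 0.1},
    {"slide": [0, 0, 0], "roll": 0, "gripper": 0.1},
    {"slide": [0, 0, 0], "roll": 0, "gripper": 0.1},
    {"slide": [0, 0, -3], "roll": 0, "gripper": 0.1},
    {"slide": [0, 0, -10], "roll": 0, "gripper": 0.1},
    {"slide": [0, 0, -22], "roll": 0, "gripper": 0.1},
    {"slide": [0, 0, -36], "roll": 0, "gripper": 0.1},
    {"slide": [0, 0, -52], "roll": 0, "gripper": 0.1},
    {"slide": [0, 0, -66], "roll": 0, "gripper": 0.1},
    {"slide": [0, 0, -76], "roll": 0, "gripper": 0.1},
  ],
  newtons=40,
)

```text
clock: 12.32
position: [0.505, -0.0414, 0.2156]
ee_rot: [2.276, 2.165, 0.0]
force: [0.4, -0.2, -3.5]
width: 0.212
```

```bash
cat >> h.py <<'E'
def rk(X,Y,z):
    O=np.array([504,218.2]);xr=np.array([-.136,.9907]);yr=np.array([-.9907,-.136])
    p=O+X*xr+Y*yr; return [p[0],p[1],z]
E
python3 - <<'E'
from h import *
tilt(8); to(rk(-114,50,210),97.8)
E
```

```text
t 12.32 p [505.  -41.4 215.6] R
 [[0.0496, 0.9988, 0.0006], [0.9988, -0.0496, -0.0002], [-0.0002, 0.0006, -1.0]] f [ 0.38 -0.2  -3.51] m [-0.017 -0.066 -0.006] w 0.2119 q [-0.6    0.29   0.736  1.915 -0.227  1.02   0.185]
strip 2871 dip deg 77.8 -> lean rad 0.311 ends [49.2  1.6] [56.1 33.5]
griptop 1874 dip deg 19.7 -> lean rad 0.344 ends [ 13.  -39.6] [ 42.  -29.2]
slide [137.9 -42.8   6.9] tool x ang 87.15 roll -0.1858
```

jog_arm(
  increments=[
    {"slide": [10, -3, 0], "roll": -0.01, "gripper": 0.1},
    {"slide": [25, -8, 1], "roll": -0.03, "gripper": 0.1},
    {"slide": [42, -13, 2], "roll": -0.055, "gripper": 0.1},
    {"slide": [60, -19, 3], "roll": -0.08, "gripper": 0.1},
    {"slide": [78, -24, 4], "roll": -0.105, "gripper": 0.1},
    {"slide": [96, -30, 5], "roll": -0.13, "gripper": 0.1},
    {"slide": [112, -35, 6], "roll": -0.15, "gripper": 0.1},
    {"slide": [125, -39, 7], "roll": -0.17, "gripper": 0.1},
    {"slide": [134, -42, 7], "roll": -0.18, "gripper": 0.1},
    {"slide": [138, -43, 7], "roll": -0.186, "gripper": 0.1},
  ],
)

```text
clock: 13.2
position: [0.4679, 0.1006, 0.2068]
ee_rot: [-2.061, -2.37, 0.001]
force: [-0.3, -1.0, -3.4]
width: 0.215
```

```bash
python3 - <<'E'
from h import *
s,im,P,red=tilt(9); s,d=look(9)
to(rk(-114,50,210),97.8)
R=Ro.from_rotvec(s['ee_rot']).as_matrix();W=P@R.T+np.array(s['position'])*1000
# panel top edge line & marks from wrist camera
O=np.array([504,218.2]);xr=np.array([-.136,.9907]);yr=np.array([-.9907,-.136])
X=(W[...,:2]-O)@xr;Y=(W[...,:2]-O)@yr;Z=W[...,2]
m=(Z>190)&(Z<200)&(X>-15)&(X<30)&(abs(Y)<170)
print('paneltop',m.sum()); Q=W[m]
if m.sum()>50: print(cv2.minAreaRect(np.float32(Q[:,:2])), np.percentile(X[m],[1,50,99]),np.median(Z[m]))
f=im['frame'].astype(int)
mk=(f[...,2]>f[...,1]*1.7)&(f[...,2]>60)&(X>-6)&(X<4)&(Z>165)
for lo,hi in [(-30,20),(90,130)]:
    k=mk&(Y>lo)&(Y<hi); print('mark',k.sum(),np.median(Y[k]) if k.any() else None)
# cleat points
m=(X>-20)&(X<-1)&(Z>120)&(Z<160)&(Y>-5)&(Y<105)
for x0 in range(-18,0,2):
    z=Z[m&(X>=x0)&(X<x0+2)]
    if len(z)>5: print(x0,len(z),np.round(np.percentile(z,[5,50,95]),1))
# strip lateral extents
m=(abs(X+114-0)<0)
t=(f.min(2)>120)&(P[...,0]>45)&(P[...,0]<60)&(P[...,2]>0)&(P[...,2]<40)
print('strip y tool',np.nanpercentile(P[...,1][t],[1,99]))
E
```

```text
t 13.2 p [467.9 100.6 206.8] R
 [[-0.139, 0.9903, -0.0012], [0.9903, 0.139, -0.0001], [0.0001, -0.0012, -1.0]] f [-0.3  -1.01 -3.39] m [-0.114 -0.007 -0.037] w 0.215 q [-0.849  0.235  0.644  1.983 -0.17   0.978  0.016]
strip 5114 dip deg -3.6 -> lean rad -1.11 ends [52.2 16.3] [124.3  11.7]
griptop 2453 dip deg 19.7 -> lean rad 0.343 ends [ 13.1 -39.7] [ 42.  -29.3]
t 13.25 p [468.2 100.5 206.9] R
 [[-0.1391, 0.9903, -0.0007], [0.9903, 0.1391, 0.0], [0.0001, -0.0007, -1.0]] f [-0.5   0.37 -3.38] m [-0.078  0.047  0.028] w 0.2101 q [-0.849  0.235  0.644  1.982 -0.17   0.978  0.017]
slide [-0.3  1.1 -2.7] tool x ang 97.83 roll 0.0005
paneltop 14283
((483.2760314941406, 222.35989379882812), (281.79766845703125, 13.591131210327148), 7.884833335876465) [ 1.05432783  6.45230452 12.97510232] 194.78730666606646
mark 139 -11.019053738570657
mark 139 111.74671895997508
-14 228 [145.7 146.9 147.9]
-12 561 [146.1 147.6 149. ]
-10 481 [145.7 147.6 149. ]
-8 355 [142.6 144.2 145.9]
-6 410 [139.  140.8 142.7]
-4 365 [135.4 137.1 139.1]
-2 170 [133.7 134.7 136.1]
strip y tool [-53.87858213  53.4369387 ]
```

View pics/wr9.png

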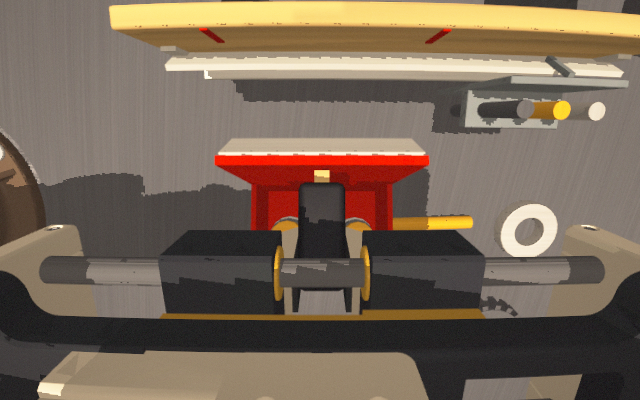

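View pics/scene9.png

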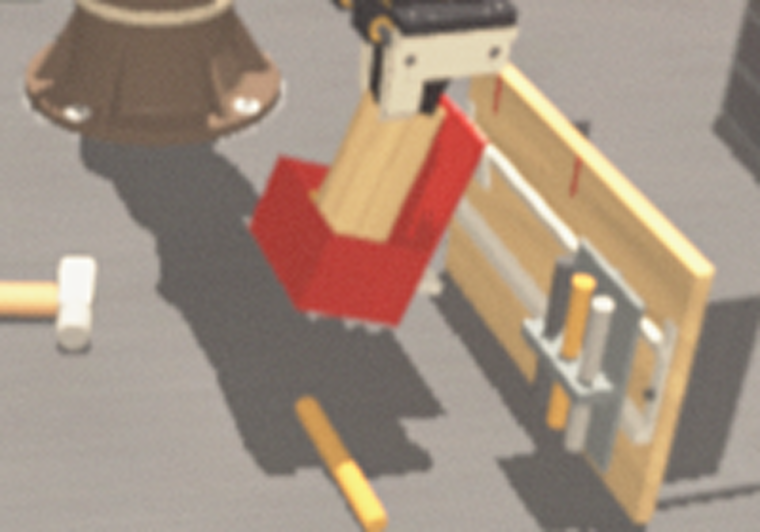

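jog_arm(
  increments=[
    {"slide": [4, 0, 0], "roll": 0, "gripper": 0.1},
    {"slide": [12, 0.3, 0], "roll": 0, "gripper": 0.1},
    {"slide": [22, 0.6, 0], "roll": 0, "gripper": 0.1},
    {"slide": [32, 0.9, 0], "roll": 0, "gripper": 0.1},
    {"slide": [40, 0.9, 0], "roll": 0, "gripper": 0.1},
    {"slide": [46, 0.9, 0], "roll": 0, "gripper": 0.1},
    {"slide": [50, 0.9, 0], "roll": 0, "gripper": 0.1},
    {"slide": [52, 0.9, 0], "roll": 0, "gripper": 0.1},
    {"slide": [52, 0.9, 0], "roll": 0, "gripper": 0.1},
    {"slide": [52, 0.9, 0], "roll": 0, "gripper": 0.1},
  ],
)

```text
clock: 14.18
position: [0.4626, 0.1504, 0.2073]
ee_rot: [2.064, 2.368, -0.0]
force: [0.5, -0.6, -3.3]
width: 0.215
```

```bash
cat > chk.py <<'E'
from h import *
import sys
s,im,P,red=tilt(sys.argv[1]); s,d=look(sys.argv[1])
p=np.array(s['position'])*1000
O=np.array([504,218.2]);xr=np.array([-.136,.9907]);yr=np.array([-.9907,-.136])
print('TCP rack',np.round([(p[:2]-O)@xr,(p[:2]-O)@yr,p[2]],1))
to(rk(-62,50.2,180),97.8)
E
python3 chk.py 10
```

```text
t 14.18 p [462.6 150.4 207.3] R
 [[-0.1363, 0.9907, 0.0], [0.9907, 0.1363, -0.0002], [-0.0002, 0.0, -1.0]] f [ 0.53 -0.57 -3.29] m [-0.083  0.072 -0.023] w 0.215 q [-0.928  0.246  0.622  1.965 -0.171  0.982 -0.088]
strip 3770 dip deg -77.3 -> lean rad -2.397 ends [55.7 69.1] [68.8 10.8]
griptop 2357 dip deg 19.6 -> lean rad 0.341 ends [ 13.1 -39.6] [ 42.1 -29.3]
t 14.23 p [462.6 150.2 207.4] R
 [[-0.1359, 0.9907, 0.0001], [0.9907, 0.1359, -0.0001], [-0.0001, 0.0, -1.0]] f [ 0.22 -0.59 -4.49] m [-0.087  0.056  0.061] w 0.2161 q [-0.928  0.246  0.622  1.965 -0.171  0.982 -0.088]
TCP rack [-61.7  50.2 207.4]
slide [-0.2 -0.  27.4] tool x ang 97.8 roll 0.0
```

View pics/wr10.png

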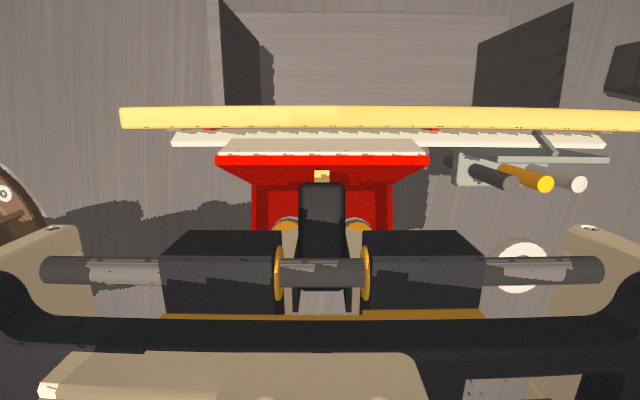

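View pics/scene10.png

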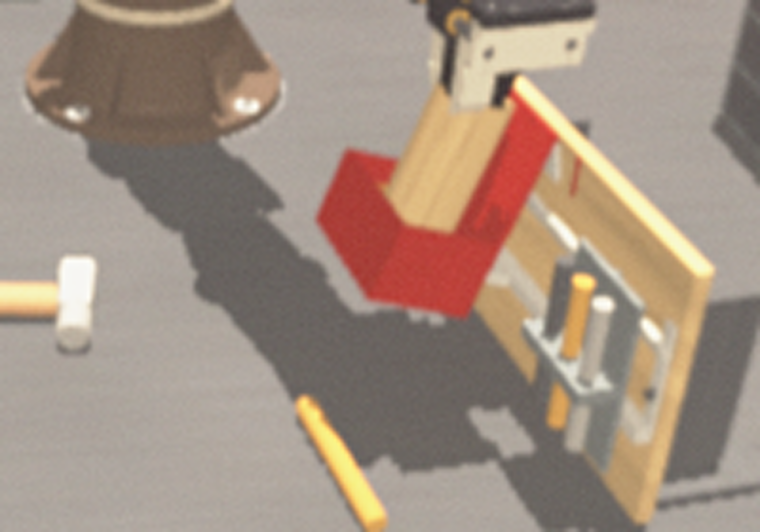

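jog_arm(
  increments=[
    {"slide": [0, 0, 2], "roll": 0, "gripper": 0.1},
    {"slide": [0, 0, 5], "roll": 0, "gripper": 0.1},
    {"slide": [0, 0, 8], "roll": 0, "gripper": 0.1},
    {"slide": [0, 0, 11], "roll": 0, "gripper": 0.1},
    {"slide": [0, 0, 13], "roll": 0, "gripper": 0.1},
    {"slide": [0, 0, 15], "roll": 0, "gripper": 0.1},
    {"slide": [0, 0, 16], "roll": 0, "gripper": 0.1},
    {"slide": [0, 0, 17], "roll": 0, "gripper": 0.1},
    {"slide": [0, 0, 17.5], "roll": 0, "gripper": 0.1},
    {"slide": [0, 0, 18], "roll": 0, "gripper": 0.1},
  ],
  newtons=25,
)

```text
clock: 15.17
position: [0.4627, 0.1507, 0.1893]
ee_rot: [2.064, 2.368, 0.0]
force: [-0.2, 0.7, -2.9]
width: 0.215
```

```bash
python3 chk.py 11
```

```text
t 15.17 p [462.7 150.7 189.3] R
 [[-0.1365, 0.9906, 0.0002], [0.9906, 0.1365, 0.0001], [0.0001, 0.0002, -1.0]] f [-0.19  0.65 -2.9 ] m [-0.127  0.005  0.03 ] w 0.2151 q [-0.917  0.27   0.614  1.988 -0.191  0.94  -0.069]
strip 4290 dip deg -75.3 -> lean rad -2.361 ends [53.5 48.5] [68.1 -7.3]
griptop 2426 dip deg 19.6 -> lean rad 0.342 ends [ 13.1 -39.7] [ 42.1 -29.3]
t 15.22 p [462.6 150.7 189.3] R
 [[-0.1365, 0.9906, 0.0001], [0.9906, 0.1365, 0.0], [0.0, 0.0001, -1.0]] f [-0.76  0.19 -3.71] m [-0.065  0.041 -0.045] w 0.214 q [-0.917  0.27   0.614  1.988 -0.191  0.94  -0.069]
TCP rack [-61.3  50.2 189.3]
slide [-0.7 -0.   9.4] tool x ang 97.84 roll 0.0007
```

View pics/wr11.png

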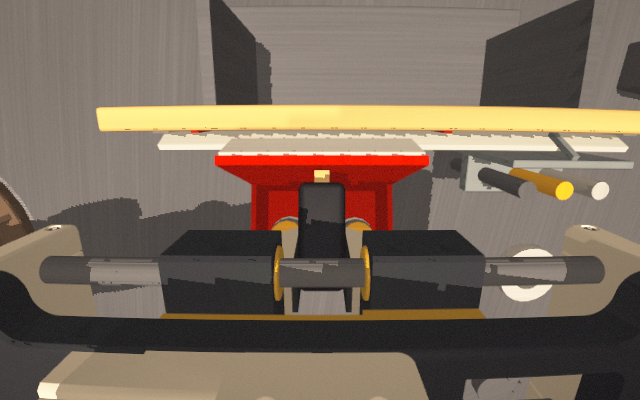

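View pics/top11.png

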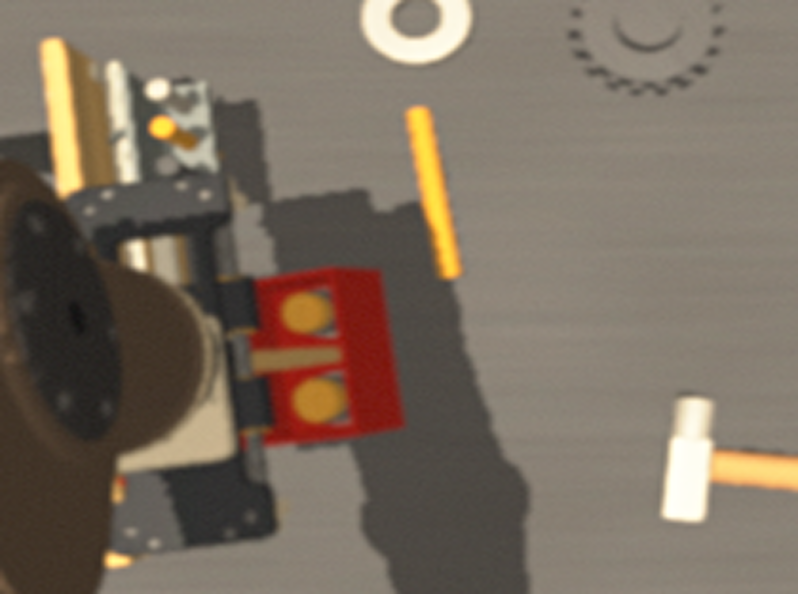

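```bash
python3 - <<'E'
from h import *
import pickle
s,im=pickle.load(open('wr11.pkl','rb'))
P=cloud(im,np.array(im['hand_eye']))*1000
for v in range(118,164):
    a=np.nanmedian(P[v,255:300],0); b=np.nanmedian(P[v,170:195],0) 
    print(v,im['frame'][v,270],'mid x,z',np.round(a[[0,2]],1),'| left of strip',np.round(b[[0,2]],1),im['frame'][v,180])
E
```

```text
118 [143 240 255] mid x,z [68.3 -5.6] | left of strip [68.7 -5.3] [140 238 255]
119 [141 239 255] mid x,z [67.9 -5.4] | left of strip [68.2 -5.4] [142 240 255]
120 [139 238 255] mid x,z [67.4 -5.4] | left of strip [67.7 -5.6] [142 238 254]
121 [140 238 254] mid x,z [66.9 -5.6] | left of strip [67.3 -5.6] [138 236 254]
122 [137 236 254] mid x,z [66.5 -5.6] | left of strip [66.8 -5.5] [139 237 254]
123 [136 236 254] mid x,z [66.  -5.5] | left of strip [66.3 -5.3] [141 237 254]
124 [136 236 254] mid x,z [65.5 -5.8] | left of strip [65.9 -5.6] [138 237 254]
125 [134 234 254] mid x,z [65.1 -5.6] | left of strip [65.4 -5.3] [141 238 255]
126 [135 232 254] mid x,z [64.6 -5.6] | left of strip [64.9 -5.4] [145 240 255]
127 [124 219 251] mid x,z [64.1 -5.4] | left of strip [64.4 -5.2] [138 233 254]
128 [110 200 243] mid x,z [63.7 -5.1] | left of strip [64.  -5.5] [124 221 251]
129 [ 99 162 214] mid x,z [63.2 -4.6] | left of strip [63.5 -5. ] [115 206 246]
130 [110 140 164] mid x,z [62.6 -3.4] | left of strip [63.  -4.1] [ 89 142 184]
131 [130 152 170] mid x,z [59.3 53.6] | left of strip [59.7 
[... 1907 characters left out ...]
 | left of strip [ 26.7 189.3] [122 128 140]
156 [  0  25 252] mid x,z [49.4  1.6] | left of strip [ 25.5 189.4] [122 129 137]
157 [  0  25 251] mid x,z [48.9  1.3] | left of strip [ 24.4 189.3] [123 130 141]
158 [  0  19 251] mid x,z [48.4  1.3] | left of strip [ 23.3 189.6] [123 132 141]
159 [  0  20 252] mid x,z [47.9  1. ] | left of strip [ 22.1 189.5] [123 128 141]
160 [  0  28 252] mid x,z [47.4  0.9] | left of strip [ 21.  189.1] [122 129 140]
161 [  0  20 251] mid x,z [46.9  0.8] | left of strip [ 19.8 189.6] [121 128 139]
162 [  0  23 251] mid x,z [46.4  0.8] | left of strip [ 18.7 189.2] [119 128 139]
163 [  0  23 252] mid x,z [46.   0.3] | left of strip [ 17.6 189.4] [125 131 143]
```

jog_arm(
  increments=[
    {"slide": [1, 0, 0], "roll": 0, "gripper": 0.1},
    {"slide": [2.5, 0, 0], "roll": 0, "gripper": 0.1},
    {"slide": [3.5, 0, 0], "roll": 0, "gripper": 0.1},
    {"slide": [4, 0, 0], "roll": 0, "gripper": 0.1},
    {"slide": [4, 0, 1], "roll": 0, "gripper": 0.1},
    {"slide": [4, 0, 2.5], "roll": 0, "gripper": 0.1},
    {"slide": [4, 0, 4], "roll": 0, "gripper": 0.1},
    {"slide": [4, 0, 5], "roll": 0, "gripper": 0.1},
    {"slide": [4, 0, 6], "roll": 0, "gripper": 0.1},
    {"slide": [4, 0, 6.5], "roll": 0, "gripper": 0.1},
  ],
)

```text
clock: 16.15
position: [0.462, 0.1545, 0.1826]
ee_rot: [-2.064, -2.368, 0.0]
force: [-0.5, -0.0, -2.8]
width: 0.216
```

```bash
cat > prof.py <<'E'
from h import *
import sys
s=st(); im=arm.get_image('wrist'); cv2.imwrite(f'pics/wr{sys.argv[1]}.png',im['frame'])
P=cloud(im,np.array(im['hand_eye']))*1000
for v in range(int(sys.argv[2]) if len(sys.argv)>2 else 126,160,1):
    a=np.nanmedian(P[v,255:300],0); b=np.nanmedian(P[v,170:195],0) 
    print(v,'mid',np.round(a[[0,2]],1),'| left',np.round(b[[0,2]],1),end='   ' if v%2 else '\n')
E
python3 prof.py 12
```

```text
t 16.15 p [462.  154.5 182.6] R
 [[-0.1364, 0.9906, -0.0002], [0.9906, 0.1364, -0.0002], [-0.0001, -0.0002, -1.0]] f [-0.54 -0.   -2.78] m [-0.093  0.111 -0.02 ] w 0.2161 q [-0.918  0.28   0.609  1.995 -0.199  0.925 -0.07 ]
126 mid [ 64.8 -12.4] | left [ 65.1 -12.1]
127 mid [ 64.4 -12.2] | left [ 64.7 -12. ]   128 mid [ 64.  -12.2] | left [ 64.2 -12.1]
129 mid [ 63.5 -12.1] | left [ 63.8 -12.3]   130 mid [ 63.  -12.2] | left [ 63.3 -12.1]
131 mid [ 62.6 -12.2] | left [ 62.9 -12.3]   132 mid [ 62.2 -12.2] | left [ 62.4 -12.4]
133 mid [ 61.7 -12.2] | left [ 62.  -12.3]   134 mid [ 61.2 -12.1] | left [ 61.5 -12.1]
135 mid [ 60.8 -12.3] | left [ 61.  -12.1]   136 mid [ 60.3 -12. ] | left [ 60.6 -11.9]
137 mid [ 59.9 -11.6] | left [ 60.1 -11.5]   138 mid [ 59.3 -11. ] | left [ 59.6 -11.6]
139 mid [55.7 31.5] | left [ 59.1 -11.1]   140 mid [55.2 29.8] | left [54.4 44.7]
141 mid [54.8 27.7] | left [53.8 44. ]   142 mid [54.4 25.2] | left [53.2 43.5]
143 mid [54.  23.2] | left [52.7 42.4]   144 mid [53.6 21.4] | left [52.1 41.3]
145 mid [53.3 19.5] | left [51.6 40.6]   146 mid [52.9 17.6] | left [51.  39.7]
147 mid [52.5 15.5] | left [50.5 38.7]   148 mid [52.2 13.8] | left [50.  37.7]
149 mid [51.8 12. ] | left [49.4 36.8]   150 mid [51.5 10.2] | left [48.9 36. ]
151 mid [51.1  8.6] | left [48.4 35.2]   152 mid [50.7  8.1] | left [47.8 34.6]
153 mid [50.1  8. ] | left [47.2 34.8]   154 mid [49.6  8.3] | left [46.5 35.3]
155 mid [49.9  1.5] | left [45.9 35.6]   156 mid [49.4  1.3] | left [45.1 36.1]
157 mid [48.9  1.5] | left [44.5 36.1]   158 mid [48.4  1.3] | left [ 24.2 182.5]
159 mid [47.9  1.1] | left [ 23.  182.7]
```

View pics/wr12.png

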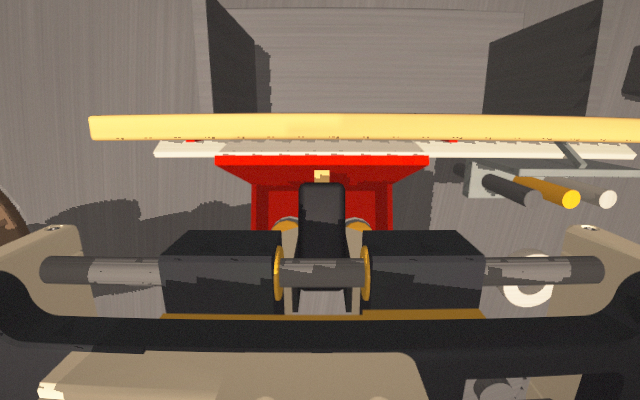

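jog_arm(
  increments=[
    {"slide": [0.6, 0, 0], "roll": 0, "gripper": 0.1},
    {"slide": [1.2, 0, 0.6], "roll": 0, "gripper": 0.1},
    {"slide": [1.2, 0, 1.3], "roll": 0, "gripper": 0.1},
    {"slide": [1.2, 0, 2], "roll": 0, "gripper": 0.1},
    {"slide": [1.2, 0, 2.6], "roll": 0, "gripper": 0.1},
    {"slide": [1.2, 0, 3.2], "roll": 0, "gripper": 0.1},
    {"slide": [1.2, 0, 3.8], "roll": 0, "gripper": 0.1},
    {"slide": [1.2, 0, 4.3], "roll": 0, "gripper": 0.1},
    {"slide": [1.2, 0, 4.7], "roll": 0, "gripper": 0.1},
    {"slide": [1.2, 0, 5], "roll": 0, "gripper": 0.1},
  ],
  newtons=20,
)

```text
clock: 17.03
position: [0.4619, 0.1558, 0.1778]
ee_rot: [-2.064, -2.368, -0.0]
force: [1.0, -0.2, -3.5]
width: 0.216
```

```bash
python3 - <<'E'
from h import *
st()
E
```

```text
t 17.03 p [461.9 155.8 177.8] R
 [[-0.1364, 0.9906, 0.0], [0.9906, 0.1364, 0.0], [0.0, 0.0, -1.0]] f [ 1.03 -0.24 -3.52] m [-0.007  0.048  0.027] w 0.2161 q [-0.917  0.287  0.606  2.    -0.205  0.913 -0.067]
```

jog_arm(
  increments=[
    {"slide": [0, 0, 0.2], "roll": 0, "gripper": 0.1},
    {"slide": [0, 0, 0.4], "roll": 0, "gripper": 0.1},
    {"slide": [0, 0, 0.6], "roll": 0, "gripper": 0.1},
    {"slide": [0, 0, 0.8], "roll": 0, "gripper": 0.1},
    {"slide": [0, 0, 1.0], "roll": 0, "gripper": 0.1},
    {"slide": [0, 0, 1.2], "roll": 0, "gripper": 0.1},
    {"slide": [0, 0, 1.4], "roll": 0, "gripper": 0.1},
    {"slide": [0, 0, 1.5], "roll": 0, "gripper": 0.1},
    {"slide": [0, 0, 1.5], "roll": 0, "gripper": 0.1},
    {"slide": [0, 0, 1.5], "roll": 0, "gripper": 0.1},
  ],
  newtons=15,
)

```text
clock: 17.87
position: [0.4619, 0.1558, 0.1763]
ee_rot: [-2.064, -2.368, -0.0]
force: [0.7, -0.1, -4.2]
width: 0.219
```

jog_arm(
  increments=[
    {"slide": [0, 0, 0.2], "roll": 0, "gripper": 0.1},
    {"slide": [0, 0, 0.4], "roll": 0, "gripper": 0.1},
    {"slide": [0, 0, 0.6], "roll": 0, "gripper": 0.1},
    {"slide": [0, 0, 0.8], "roll": 0, "gripper": 0.1},
    {"slide": [0, 0, 1.0], "roll": 0, "gripper": 0.1},
    {"slide": [0, 0, 1.2], "roll": 0, "gripper": 0.1},
    {"slide": [0, 0, 1.4], "roll": 0, "gripper": 0.1},
    {"slide": [0, 0, 1.5], "roll": 0, "gripper": 0.1},
    {"slide": [0, 0, 1.5], "roll": 0, "gripper": 0.1},
    {"slide": [0, 0, 1.5], "roll": 0, "gripper": 0.1},
  ],
  newtons=15,
)

```text
clock: 18.7
position: [0.4619, 0.1559, 0.1748]
ee_rot: [-2.064, -2.368, -0.0]
force: [0.3, 0.3, -3.8]
width: 0.217
```

```bash
python3 prof.py 13 134; python3 - <<'E'
from h import *
tilt('13b'); look(13)
E
```

```text
t 18.7 p [461.9 155.9 174.8] R
 [[-0.1365, 0.9906, -0.0], [0.9906, 0.1365, 0.0001], [0.0001, 0.0, -1.0]] f [ 0.34  0.26 -3.75] m [0.006 0.047 0.001] w 0.2172 q [-0.915  0.291  0.604  2.004 -0.209  0.906 -0.064]
134 mid [ 61.7 -19.9] | left [ 61.9 -19.6]
135 mid [ 61.3 -19.9] | left [ 61.5 -20.1]   136 mid [ 60.9 -20.1] | left [ 61.1 -19.6]
137 mid [ 60.4 -20. ] | left [ 60.7 -19.9]   138 mid [ 60.  -19.9] | left [ 60.2 -20.2]
139 mid [ 59.6 -20. ] | left [ 59.8 -19.8]   140 mid [ 59.1 -19.7] | left [ 59.3 -19.6]
141 mid [ 58.7 -19.6] | left [ 58.9 -19.5]   142 mid [ 58.2 -19.3] | left [ 58.4 -19.5]
143 mid [54.  23.3] | left [ 58.  -19.1]   144 mid [53.7 21.1] | left [ 56.9 -12.8]
145 mid [53.3 19.4] | left [ 56.6 -14. ]   146 mid [52.9 17.3] | left [51.5 34.2]
147 mid [52.5 15.7] | left [50.9 34. ]   148 mid [52.2 13.6] | left [50.4 33.1]
149 mid [51.8 11.7] | left [49.9 32.3]   150 mid [51.5 10.2] | left [49.4 31.4]
151 mid [51.1  8.4] | left [48.9 30.5]   152 mid [50.7  7.8] | left [48.4 29.7]
153 mid [50.1  8. ] | left [47.9 28.6]   154 mid [49.6  8.3] | left [47.4 27.9]
155 mid [49.9  1.8] | left [46.9 26.8]   156 mid [49.4  1.7] | left [46.4 26.6]
157 mid [48.9  1.5] | left [45.7 27. ]   158 mid [48.4  1.4] | left [45.  27.5]
159 mid [47.9  1. ] | left [44.4 27.7]   t 18.75 p [461.9 155.8 174.8] R
 [[-0.1365, 0.9906, 0.0], [0.9906, 0.1365, 0.0001], [0.0001, 0.0, -1.0]] f [-0.46  0.32 -2.57] m [ 0.026  0.063 -0.01 ] w 0.2164 q [-0.914  0.291  0.604  2.004 -0.209  0.906 -0.064]
strip 3740 dip deg -70.1 -> lean rad -2.271 ends [50.2 13.6] [ 63.  -21.7]
griptop 2451 dip deg 19.5 -> lean rad 0.341 ends [ 13.1 -39.6] [ 42.1 -29.3]
t 18.8 p [461.9 155.8 174.8] R
 [[-0.1366, 0.9906, 0.0], [0.9906, 0.1366, 0.0001], [0.0001, 0.0001, -1.0]] f [ 0.4  -0.38 -2.79] m [0.011 0.051 0.01 ] w 0.2149 q [-0.915  0.291  0.604  2.004 -0.209  0.906 -0.063]
```

View pics/scene13.png

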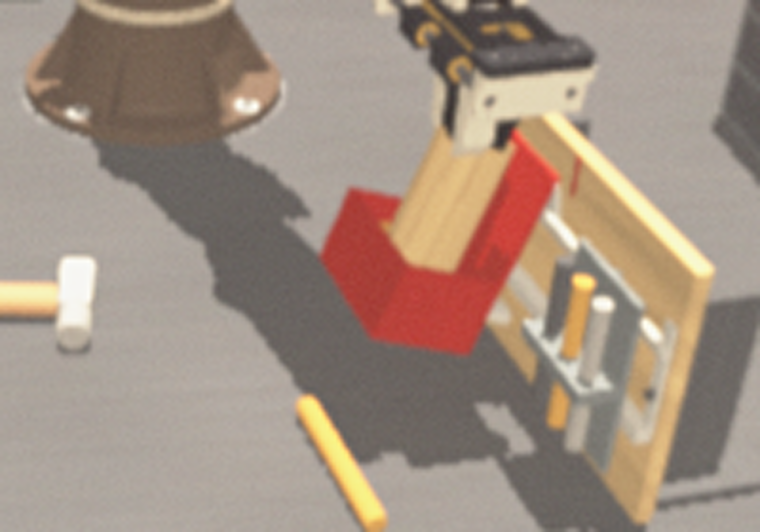

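jog_arm(
  increments=[
    {"slide": [0, 0, 0.2], "roll": 0, "gripper": 0.1},
    {"slide": [0, 0, 0.4], "roll": 0, "gripper": 0.1},
    {"slide": [0, 0, 0.6], "roll": 0, "gripper": 0.1},
    {"slide": [0, 0, 0.8], "roll": 0, "gripper": 0.1},
    {"slide": [0, 0, 1.0], "roll": 0, "gripper": 0.1},
    {"slide": [0, 0, 1.2], "roll": 0, "gripper": 0.1},
    {"slide": [0, 0, 1.3], "roll": 0, "gripper": 0.1},
    {"slide": [0, 0, 1.3], "roll": 0, "gripper": 0.1},
    {"slide": [0, 0, 1.3], "roll": 0, "gripper": 0.1},
    {"slide": [0, 0, 1.3], "roll": 0, "gripper": 0.1},
  ],
  newtons=12,
)

```text
clock: 19.73
position: [0.462, 0.1559, 0.1736]
ee_rot: [2.064, 2.368, 0.0]
force: [-0.3, 0.8, -2.4]
width: 0.215
```

jog_arm(
  increments=[
    {"slide": [0, 0, 0.2], "roll": 0, "gripper": 0.1},
    {"slide": [0, 0, 0.4], "roll": 0, "gripper": 0.1},
    {"slide": [0, 0, 0.6], "roll": 0, "gripper": 0.1},
    {"slide": [0, 0, 0.8], "roll": 0, "gripper": 0.1},
    {"slide": [0, 0, 0.9], "roll": 0, "gripper": 0.1},
    {"slide": [0, 0, 1.0], "roll": 0, "gripper": 0.1},
    {"slide": [0, 0, 1.0], "roll": 0, "gripper": 0.1},
    {"slide": [0, 0, 1.0], "roll": 0, "gripper": 0.1},
    {"slide": [0, 0, 1.0], "roll": 0, "gripper": 0.1},
    {"slide": [0, 0, 1.0], "roll": 0, "gripper": 0.1},
  ],
  newtons=12,
)

```text
clock: 20.57
position: [0.4619, 0.1558, 0.1725]
ee_rot: [-2.064, -2.368, 0.0]
force: [0.4, 0.7, -1.5]
width: 0.214
```

```bash
python3 prof.py 14 140; python3 - <<'E'
from h import *
tilt('14b')
E
```

```text
t 20.57 p [461.9 155.8 172.5] R
 [[-0.1365, 0.9906, -0.0], [0.9906, 0.1365, 0.0], [0.0, -0.0, -1.0]] f [ 0.45  0.69 -1.52] m [ 0.321  0.139 -0.059] w 0.2136 q [-0.913  0.294  0.603  2.007 -0.211  0.901 -0.061]
140 mid [ 59.3 -22.2] | left [ 59.5 -22.1]
141 mid [ 58.9 -21.8] | left [ 59.1 -22.3]   142 mid [ 58.4 -21.6] | left [ 58.6 -22. ]
143 mid [ 57.9 -21. ] | left [ 58.2 -21.5]   144 mid [53.9 18.5] | left [ 57.7 -20.9]
145 mid [53.5 16.8] | left [ 56.7 -15.2]   146 mid [53.1 14.9] | left [51.8 32.4]
147 mid [52.8 13.1] | left [51.2 31.9]   148 mid [52.4 11.5] | left [50.6 31. ]
149 mid [52.1  9.7] | left [50.1 30.2]   150 mid [51.7  8. ] | left [49.6 29.5]
151 mid [51.3  7.3] | left [49.1 28.6]   152 mid [50.7  7.4] | left [48.6 27.8]
153 mid [50.2  7.8] | left [48.1 26.7]   154 mid [50.5  1.1] | left [47.6 26. ]
155 mid [49.9  1.2] | left [47.2 25.1]   156 mid [49.5  0.7] | left [46.6 24.4]
157 mid [49.   0.8] | left [46.  24.3]   158 mid [48.5  0.3] | left [45.4 24.8]
159 mid [48.   0.2] | left [44.7 25.4]   t 20.62 p [461.8 155.8 172.5] R
 [[-0.1365, 0.9906, -0.0001], [0.9906, 0.1365, -0.0], [0.0, -0.0001, -1.0]] f [ 1.36  2.24 -2.16] m [0.389 0.103 0.033] w 0.2151 q [-0.913  0.294  0.603  2.007 -0.211  0.901 -0.061]
strip 3726 dip deg -71.2 -> lean rad -2.289 ends [50.8 12.1] [ 63.1 -23.9]
griptop 2367 dip deg 18.8 -> lean rad 0.328 ends [ 13.2 -39.7] [ 42.2 -29.8]
```

jog_arm(
  increments=[
    {"slide": [0.6, 0, 0.6], "roll": 0, "gripper": 0.1},
    {"slide": [1.2, 0, 1.2], "roll": 0, "gripper": 0.1},
    {"slide": [1.2, 0, 1.8], "roll": 0, "gripper": 0.1},
    {"slide": [0.4, 0, 2.7], "roll": 0, "gripper": 0.1},
    {"slide": [-0.4, 0, 3.6], "roll": 0, "gripper": 0.1},
    {"slide": [-1.2, 0, 4.5], "roll": 0, "gripper": 0.1},
    {"slide": [-2.0, 0, 5.4], "roll": 0, "gripper": 0.1},
    {"slide": [-2.8, 0, 6.2], "roll": 0, "gripper": 0.1},
    {"slide": [-3.4, 0, 6.9], "roll": 0, "gripper": 0.1},
    {"slide": [-3.8, 0, 7.4], "roll": 0, "gripper": 0.1},
  ],
  newtons=12,
)

```text
clock: 21.5
position: [0.4624, 0.1518, 0.1651]
ee_rot: [2.064, 2.368, -0.0]
force: [-0.5, -4.9, 3.8]
width: 0.216
```

```bash
python3 prof.py 15 140; python3 - <<'E'
from h import *
tilt('15b'); look(15)
E
```

```text
t 21.5 p [462.4 151.8 165.1] R
 [[-0.1363, 0.9907, 0.0], [0.9907, 0.1363, -0.0001], [-0.0001, 0.0, -1.0]] f [-0.46 -4.94  3.76] m [-0.983  0.262 -0.013] w 0.216 q [-0.901  0.304  0.6    2.017 -0.22   0.883 -0.045]
140 mid [56.7 11.4] | left [55.9 25.2]
141 mid [56.2 10.3] | left [55.4 24.5]   142 mid [55.8  8.9] | left [54.8 23.7]
143 mid [55.4  7.5] | left [54.3 23. ]   144 mid [55.   6.2] | left [53.8 22.4]
145 mid [54.6  5.1] | left [53.4 21.3]   146 mid [54.2  3.7] | left [52.9 20.4]
147 mid [53.8  2.5] | left [52.4 19.5]   148 mid [53.4  1.6] | left [51.9 18.6]
149 mid [52.9  1.7] | left [51.4 17.9]   150 mid [52.4  2. ] | left [51. 17.]
151 mid [51.9  2.2] | left [50.4 17.1]   152 mid [51.3  2.1] | left [49.8 17.2]
153 mid [51.6 -4.4] | left [49.2 17.4]   154 mid [51.2 -4.6] | left [48.6 17.9]
155 mid [50.7 -4.5] | left [48.  18.2]   156 mid [50.2 -4.7] | left [47.3 18.7]
157 mid [49.7 -4.9] | left [ 27.6 165.2]   158 mid [49.3 -5. ] | left [ 26.5 165.2]
159 mid [48.8 -5. ] | left [ 25.5 165.3]   t 21.55 p [462.5 151.8 165. ] R
 [[-0.1362, 0.9907, 0.0001], [0.9907, 0.1362, -0.0002], [-0.0002, 0.0, -1.0]] f [-1.05 -4.76  3.5 ] m [-0.989  0.143 -0.   ] w 0.2224 q [-0.901  0.304  0.6    2.017 -0.22   0.883 -0.045]
strip 4797 dip deg -70.0 -> lean rad -2.269 ends [53.2  7.1] [ 67.2 -31.5]
griptop 1493 dip deg 14.2 -> lean rad 0.248 ends [ 13.5 -40.7] [ 40.9 -33.8]
t 21.6 p [462.4 151.8 165. ] R
 [[-0.1363, 0.9907, 0.0], [0.9907, 0.1363, -0.0002], [-0.0002, -0.0, -1.0]] f [-0.26 -5.35  2.28] m [-1.159  0.127 -0.027] w 0.217 q [-0.901  0.304  0.6    2.017 -0.22   0.883 -0.045]
```

View pics/wr15.png

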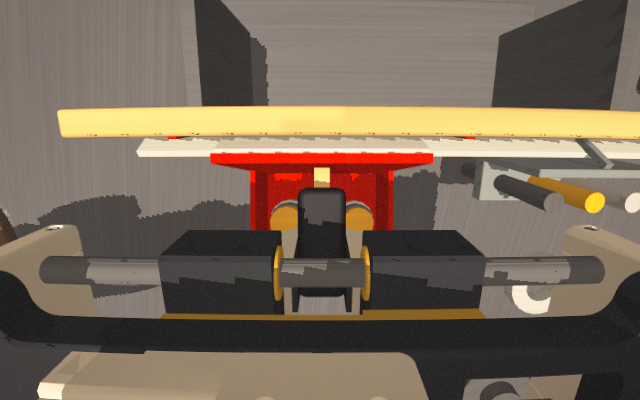

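View pics/scene15.png

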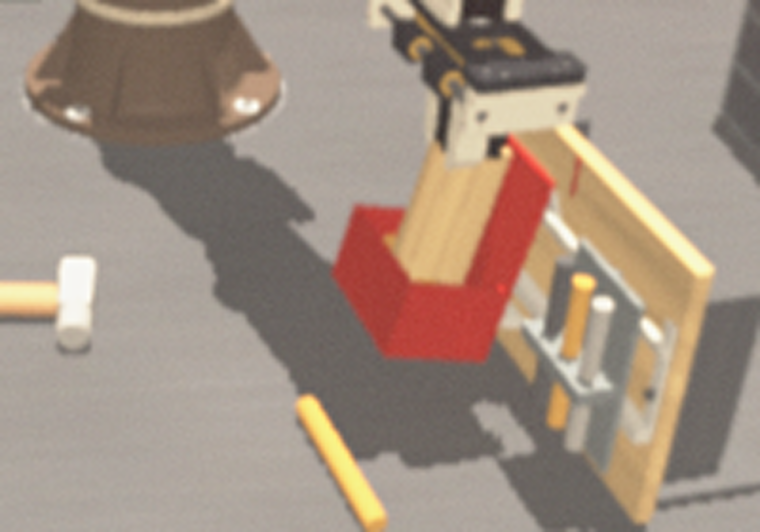

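jog_arm(
  increments=[
    {"slide": [-0.9, 0, 1.1], "roll": 0, "gripper": 0.1},
    {"slide": [-1.8, 0, 2.3], "roll": 0, "gripper": 0.1},
    {"slide": [-2.7, 0, 3.5], "roll": 0, "gripper": 0.1},
    {"slide": [-3.6, 0, 4.7], "roll": 0, "gripper": 0.1},
    {"slide": [-4.5, 0, 6.0], "roll": 0, "gripper": 0.1},
    {"slide": [-5.3, 0, 7.2], "roll": 0, "gripper": 0.1},
    {"slide": [-6.0, 0, 8.3], "roll": 0, "gripper": 0.1},
    {"slide": [-6.5, 0, 9.2], "roll": 0, "gripper": 0.1},
    {"slide": [-6.9, 0, 9.8], "roll": 0, "gripper": 0.1},
    {"slide": [-7.0, 0, 10.0], "roll": 0, "gripper": 0.1},
  ],
  newtons=12,
)

```text
clock: 22.53
position: [0.4634, 0.1452, 0.155]
ee_rot: [-2.064, -2.368, -0.0]
force: [-0.0, -1.8, 1.4]
width: 0.218
```

```bash
python3 prof.py 16 134; python3 - <<'E'
from h import *
tilt('16b'); look(16)
E
```

```text
t 22.53 p [463.4 145.2 155. ] R
 [[-0.1366, 0.9906, -0.0], [0.9906, 0.1366, 0.0001], [0.0001, 0.0, -1.0]] f [-0.03 -1.84  1.39] m [-0.325  0.093 -0.024] w 0.2175 q [-0.881  0.317  0.595  2.032 -0.233  0.859 -0.019]
134 mid [60.4  1.6] | left [60.1 11.6]
135 mid [60.   0.8] | left [59.7 10.2]   136 mid [59.5  0. ] | left [59.2 10. ]
137 mid [59.1 -1.1] | left [58.7  9. ]   138 mid [58.7 -1.9] | left [58.2  8.1]
139 mid [58.3 -2.7] | left [57.7  7.5]   140 mid [57.9 -3.9] | left [57.3  7. ]
141 mid [57.4 -4.5] | left [56.8  7. ]   142 mid [57.1 -5.6] | left [56.2  7.4]
143 mid [56.6 -6. ] | left [55.7  8. ]   144 mid [56.2 -7.2] | left [55.1  7.9]
145 mid [55.7 -7. ] | left [54.6  8.2]   146 mid [55.2 -6.7] | left [54.   8.8]
147 mid [54.7 -6.2] | left [ 38.9 155.2]   148 mid [54.2 -6.1] | left [ 37.9 155.2]
149 mid [53.7 -5.7] | left [ 37.  154.9]   150 mid [53.6 -9. ] | left [ 36.  155.1]
151 mid [ 53.6 -12.8] | left [ 34.9 155.3]   152 mid [ 53.1 -12.7] | left [ 34.  155.1]
153 mid [ 52.6 -12.9] | left [ 32.9 155.1]   154 mid [ 52.2 -13. ] | left [ 31.9 155.2]
155 mid [ 51.7 -13. ] | left [ 30.9 155. ]   156 mid [ 51.2 -12.7] | left [ 29.9 155.1]
157 mid [ 50.8 -12.8] | left [ 28.9 155.2]   158 mid [ 50.3 -12.9] | left [ 27.9 155.2]
159 mid [ 49.9 -13.1] | left [ 26.9 154.8]   t 22.58 p [463.3 145.2 155. ] R
 [[-0.1366, 0.9906, 0.0], [0.9906, 0.1366, 0.0001], [0.0001, 0.0, -1.0]] f [ 0.5  -1.44  0.73] m [-0.338  0.106 -0.039] w 0.2165 q [-0.881  0.317  0.595  2.032 -0.233  0.859 -0.019]
strip 6733 dip deg -70.1 -> lean rad -2.271 ends [58.4  2.3] [ 74.3 -41.6]
griptop 1779 dip deg 6.8 -> lean rad 0.119 ends [ 16.  -42.7] [ 38.5 -40. ]
t 22.63 p [463.4 145.3 155.1] R
 [[-0.1367, 0.9906, 0.0001], [0.9906, 0.1367, 0.0001], [0.0001, 0.0001, -1.0]] f [-0.69 -1.79  0.3 ] m [-0.354 -0.034  0.003] w 0.2149 q [-0.882  0.316  0.595  2.031 -0.233  0.859 -0.019]
```

View pics/wr16.png

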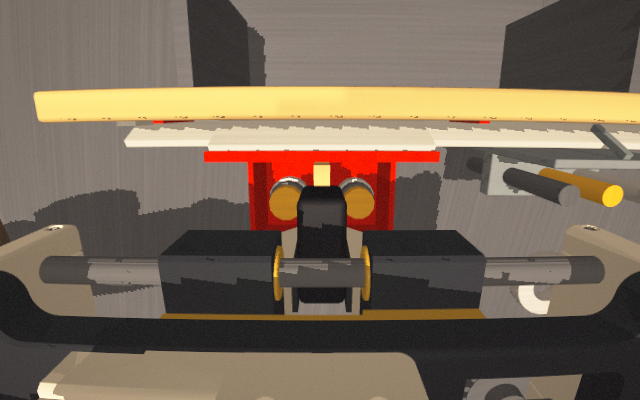

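View pics/scene16.png

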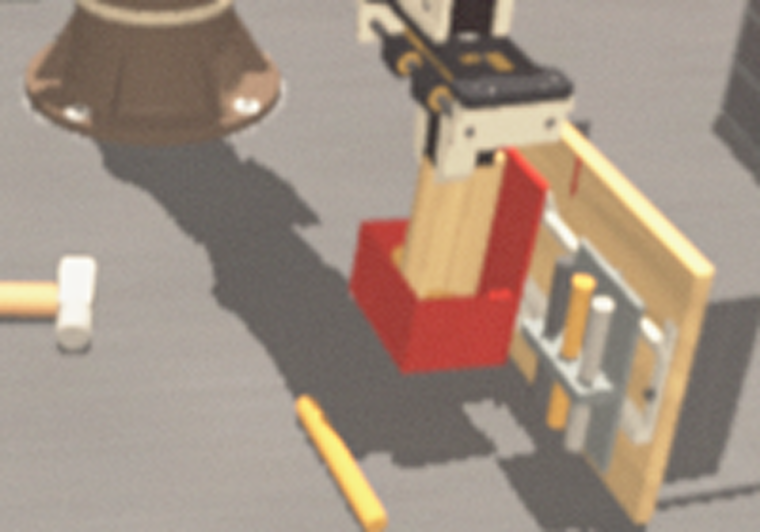

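jog_arm(
  increments=[
    {"slide": [-0.4, 0, 0.6], "roll": 0, "gripper": 0.1},
    {"slide": [-0.8, 0, 1.2], "roll": 0, "gripper": 0.1},
    {"slide": [-1.2, 0, 1.8], "roll": 0, "gripper": 0.1},
    {"slide": [-1.6, 0, 2.4], "roll": 0, "gripper": 0.1},
    {"slide": [-1.9, 0, 3.0], "roll": 0, "gripper": 0.1},
    {"slide": [-2.2, 0, 3.6], "roll": 0, "gripper": 0.1},
    {"slide": [-2.5, 0, 4.2], "roll": 0, "gripper": 0.1},
    {"slide": [-2.8, 0, 4.8], "roll": 0, "gripper": 0.1},
    {"slide": [-3.0, 0, 5.3], "roll": 0, "gripper": 0.1},
    {"slide": [-3.0, 0, 5.3], "roll": 0, "gripper": 0.1},
  ],
  newtons=10,
)

```text
clock: 23.57
position: [0.4637, 0.1429, 0.1505]
ee_rot: [-2.063, -2.368, -0.002]
force: [-4.9, 0.8, 11.5]
width: 0.218
```

```bash
python3 prof.py 17 130; python3 - <<'E'
from h import *
tilt('17b'); look(17)
E
```

```text
t 23.57 p [463.7 142.9 150.5] R
 [[-0.1371, 0.9906, -0.0001], [0.9906, 0.1371, 0.0015], [0.0015, 0.0001, -1.0]] f [-4.87  0.82 11.47] m [0.03  0.973 0.016] w 0.2181 q [-0.872  0.322  0.592  2.038 -0.24   0.848 -0.006]
130 mid [62.5 -1. ] | left [62.5  7. ]
131 mid [62.1 -2.1] | left [62.   5.7]   132 mid [61.7 -3.1] | left [61.5  5.3]
133 mid [61.2 -3.8] | left [61.1  4.1]   134 mid [60.8 -4.4] | left [60.6  3.7]
135 mid [60.4 -5.4] | left [60.1  2.7]   136 mid [59.9 -6.1] | left [59.6  2.5]
137 mid [59.5 -7.1] | left [59.1  2.8]   138 mid [59.1 -8. ] | left [58.6  3.1]
139 mid [58.7 -8.5] | left [58.1  3.3]   140 mid [58.3 -9.1] | left [57.5  3.8]
141 mid [ 57.9 -10. ] | left [57.  4.]   142 mid [ 57.5 -10.7] | left [56.4  4.4]
143 mid [ 57.  -10.8] | left [ 43.3 150.6]   144 mid [ 56.6 -10.6] | left [ 42.4 150.5]
145 mid [ 56.1 -10.4] | left [ 41.4 150.7]   146 mid [ 55.6 -10.2] | left [ 40.4 151.1]
147 mid [ 55.1 -10. ] | left [ 39.4 150.6]   148 mid [54.6 -9.7] | left [ 38.4 150.5]
149 mid [ 54.6 -14. ] | left [ 37.4 150.5]   150 mid [ 54.4 -16.8] | left [ 36.5 150.6]
151 mid [ 5
[... 272 characters left out ...]
8] | left [ 29.5 150.4]   158 mid [ 50.8 -16.6] | left [ 28.5 150.7]
159 mid [ 50.4 -16.7] | left [ 27.4 150.8]   t 23.62 p [463.7 142.9 150.5] R
 [[-0.1371, 0.9906, -0.0001], [0.9906, 0.1371, 0.0015], [0.0015, 0.0001, -1.0]] f [-3.76  0.83 11.3 ] m [ 0.047  0.976 -0.048] w 0.2179 q [-0.872  0.322  0.592  2.038 -0.24   0.848 -0.006]
strip 7599 dip deg -70.0 -> lean rad -2.269 ends [60.4 -1. ] [ 76.8 -46.1]
griptop 1668 dip deg 4.8 -> lean rad 0.083 ends [ 17.7 -44.7] [ 38.1 -43. ]
t 23.67 p [463.7 142.9 150.5] R
 [[-0.137, 0.9906, -0.0001], [0.9906, 0.137, 0.0014], [0.0014, 0.0001, -1.0]] f [-4.18  1.05 11.77] m [0.083 1.014 0.002] w 0.216 q [-0.872  0.322  0.592  2.038 -0.24   0.848 -0.006]
```

View pics/scene17.png

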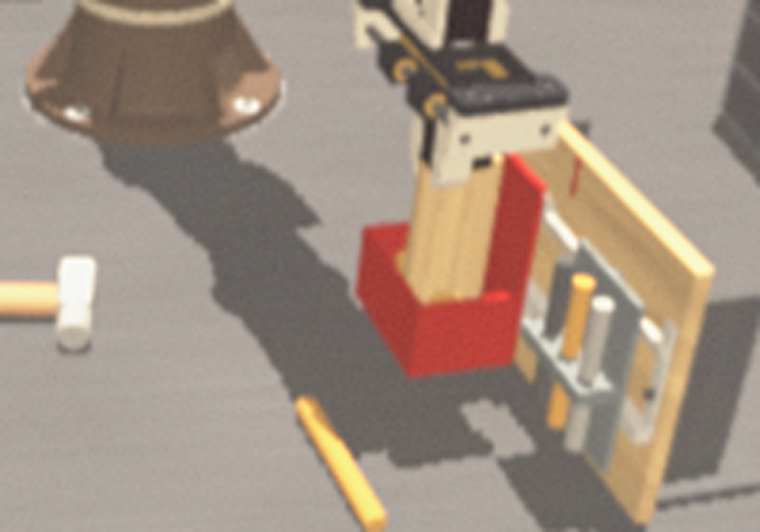

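jog_arm(
  increments=[
    {"slide": [0, 0, -0.4], "roll": 0, "gripper": 0.1},
    {"slide": [0, 0, -0.8], "roll": 0, "gripper": 0.1},
    {"slide": [0, 0, -0.9], "roll": 0, "gripper": 0.1},
    {"slide": [0, 0, -0.9], "roll": 0, "gripper": 0.1},
    {"slide": [0, 0, -0.9], "roll": 0, "gripper": 0.1},
    {"slide": [0, 0, -0.9], "roll": 0, "gripper": 0.1},
    {"slide": [0, 0, -0.9], "roll": 0, "gripper": 0.1},
    {"slide": [0, 0, -0.9], "roll": 0, "gripper": 0.1},
    {"slide": [0, 0, -0.9], "roll": 0, "gripper": 0.1},
    {"slide": [0, 0, -0.9], "roll": 0, "gripper": 0.1},
  ],
  newtons=4,
)

```text
clock: 24.6
position: [0.4637, 0.1423, 0.1507]
ee_rot: [-2.064, -2.368, -0.0]
force: [-1.0, 6.2, -1.5]
width: 0.213
```

```bash
python3 - <<'E'
from h import *
tilt('18')
E
```

```text
t 24.6 p [463.7 142.3 150.7] R
 [[-0.1366, 0.9906, -0.0], [0.9906, 0.1366, 0.0002], [0.0002, -0.0, -1.0]] f [-0.97  6.16 -1.46] m [ 0.906  0.111 -0.03 ] w 0.2125 q [-0.873  0.322  0.593  2.038 -0.238  0.848 -0.008]
strip 7518 dip deg -70.2 -> lean rad -2.273 ends [61.1 -0.6] [ 77.4 -45.9]
griptop 1754 dip deg 4.2 -> lean rad 0.073 ends [ 17.6 -44.5] [ 38.6 -43. ]
```

jog_arm(
  increments=[
    {"slide": [0.4, 0, 0], "roll": 0, "gripper": 0.1},
    {"slide": [0.8, 0, 0], "roll": 0, "gripper": 0.1},
    {"slide": [0.8, 0, 0], "roll": 0, "gripper": 0.1},
    {"slide": [0.8, 0, 0], "roll": 0, "gripper": 0.22},
    {"slide": [0.8, 0, 0], "roll": 0, "gripper": 0.24},
    {"slide": [0.8, 0, 0], "roll": 0, "gripper": 0.27},
    {"slide": [0.8, 0, 0], "roll": 0, "gripper": 0.3},
    {"slide": [0.8, 0, 0], "roll": 0, "gripper": 0.34},
    {"slide": [0.8, 0, 0], "roll": 0, "gripper": 0.38},
    {"slide": [0.8, 0, 0], "roll": 0, "gripper": 0.4},
  ],
)

```text
clock: 25.48
position: [0.4637, 0.1429, 0.1507]
ee_rot: [2.064, 2.368, 0.0]
force: [-0.4, -0.2, -0.5]
width: 0.39
```

```bash
python3 prof.py 19 128; python3 - <<'E'
from h import *
tilt('19b'); look(19)
E
```

```text
t 25.48 p [463.7 142.9 150.7] R
 [[-0.1364, 0.9907, 0.0001], [0.9907, 0.1364, -0.0], [-0.0, 0.0001, -1.0]] f [-0.43 -0.24 -0.47] m [-0.101 -0.013 -0.006] w 0.3895 q [-0.874  0.322  0.593  2.037 -0.238  0.848 -0.009]
128 mid [63.4  0.4] | left [63.4  8.3]
129 mid [63.  -0.3] | left [62.9  7.9]   130 mid [62.5 -1.1] | left [62.5  6.8]
131 mid [62.1 -2. ] | left [62.   6.3]   132 mid [61.7 -2.9] | left [61.5  5.1]
133 mid [61.2 -3.6] | left [61.1  4.2]   134 mid [60.8 -4.6] | left [60.6  3.9]
135 mid [60.4 -5.4] | left [60.1  3. ]   136 mid [59.9 -6.1] | left [59.6  2.7]
137 mid [59.5 -6.7] | left [59.1  2.8]   138 mid [59.1 -7.3] | left [58.6  3.5]
139 mid [58.7 -8.4] | left [58.1  3.4]   140 mid [58.3 -9.4] | left [57.5  3.7]
141 mid [ 57.9 -10. ] | left [57.   4.3]   142 mid [ 57.5 -10.6] | left [56.4  4.6]
143 mid [ 57.  -10.7] | left [ 43.3 151. ]   144 mid [ 56.5 -10.5] | left [ 42.3 150.9]
145 mid [ 56.1 -10.2] | left [ 41.3 151. ]   146 mid [ 55.6 -10. ] | left [ 40.4 150.7]
147 mid [55.1 -9.8] | left [ 39.4 150.9]   148 mid [54.6 -9.3] | left [ 38.4 150.8]
149 mid [ 54.7 -14.6]
[... 344 characters left out ...]
2 -16.4] | left [ 29.4 150.8]   158 mid [ 50.8 -16.3] | left [ 28.5 150.7]
159 mid [ 50.4 -16.7] | left [ 27.4 151. ]   t 25.53 p [463.7 142.9 150.8] R
 [[-0.1365, 0.9906, 0.0001], [0.9906, 0.1365, -0.0], [-0.0, 0.0001, -1.0]] f [-0.3  -1.64  0.13] m [-0.091  0.014  0.025] w 0.3956 q [-0.874  0.322  0.593  2.037 -0.238  0.848 -0.009]
strip 7504 dip deg -70.3 -> lean rad -2.274 ends [60.5 -0.7] [ 76.7 -45.9]
griptop 1672 dip deg 5.0 -> lean rad 0.088 ends [ 17.6 -44.6] [ 38.  -42.8]
t 25.58 p [463.7 142.9 150.8] R
 [[-0.1366, 0.9906, 0.0001], [0.9906, 0.1366, 0.0], [0.0, 0.0001, -1.0]] f [-0.73 -0.19 -1.09] m [-0.126  0.042  0.048] w 0.3994 q [-0.874  0.322  0.593  2.037 -0.238  0.848 -0.009]
```

View pics/scene19.png

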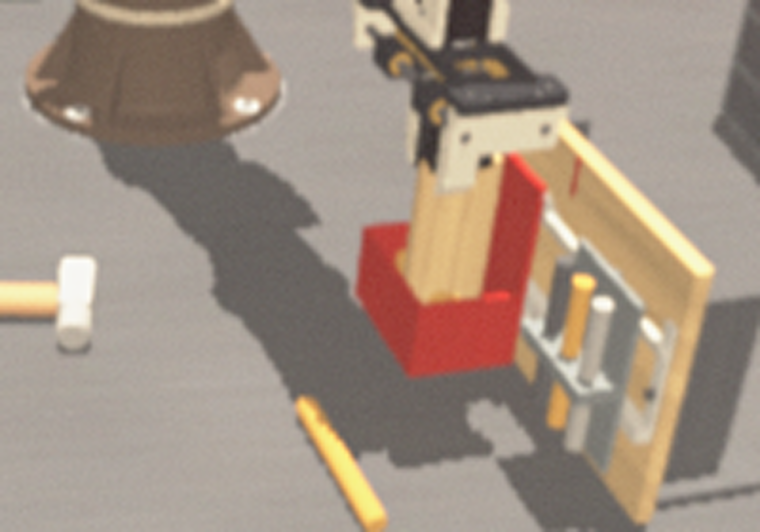

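View pics/wr19.png

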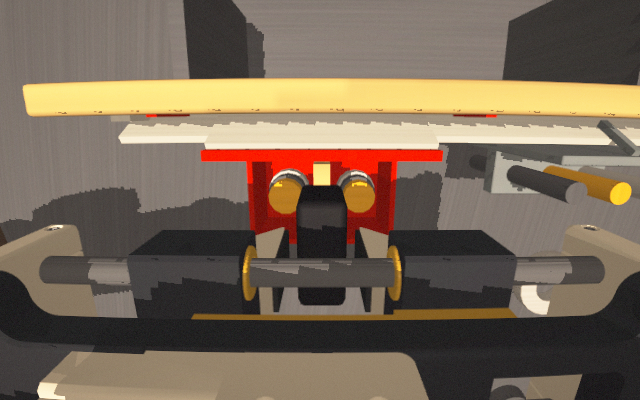

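jog_arm(
  increments=[
    {"slide": [0, 0, -2], "roll": 0, "gripper": 0.4},
    {"slide": [0, 0, -6], "roll": 0, "gripper": 0.4},
    {"slide": [0, 0, -12], "roll": 0, "gripper": 0.4},
    {"slide": [0, 0, -20], "roll": 0, "gripper": 0.4},
    {"slide": [0, 0, -32], "roll": 0, "gripper": 0.4},
    {"slide": [0, 0, -48], "roll": 0, "gripper": 0.4},
    {"slide": [0, 0, -66], "roll": 0, "gripper": 0.4},
    {"slide": [0, 0, -84], "roll": 0, "gripper": 0.4},
    {"slide": [0, 0, -96], "roll": 0, "gripper": 0.4},
    {"slide": [0, 0, -100], "roll": 0, "gripper": 0.4},
  ],
)

```text
clock: 26.52
position: [0.4648, 0.1431, 0.2533]
ee_rot: [2.064, 2.367, 0.006]
force: [0.4, 0.4, -0.7]
width: 0.401
```

```bash
python3 prof.py 20 60 | head -3; python3 - <<'E'
from h import *
tilt('20b'); look(20)
E
```

```text
t 26.52 p [464.8 143.1 253.3] R
 [[-0.1364, 0.9907, 0.0032], [0.9907, 0.1364, 0.002], [0.0015, 0.0035, -1.0]] f [ 0.35  0.43 -0.7 ] m [-0.048 -0.014  0.008] w 0.4014 q [-0.942  0.19   0.638  1.902 -0.128  1.086 -0.115]
60 mid [133.7 243.2] | left [136.8 253.1]
t 26.57 p [464.6 143.2 252.9] R
 [[-0.1364, 0.9906, 0.0029], [0.9906, 0.1364, 0.0019], [0.0015, 0.0032, -1.0]] f [ 0.23  0.79 -0.62] m [-0.082 -0.004 -0.025] w 0.401 q [-0.941  0.19   0.638  1.903 -0.129  1.086 -0.115]
strip 2781 dip deg -0.7 -> lean rad -1.059 ends [70.2 58.4] [82.  58.3]
griptop 0
t 26.62 p [464.1 143.1 251.7] R
 [[-0.1366, 0.9906, 0.0017], [0.9906, 0.1366, 0.0013], [0.0011, 0.0019, -1.0]] f [-0.28 -0.24 -0.72] m [-0.146  0.01   0.034] w 0.4025 q [-0.941  0.191  0.638  1.905 -0.129  1.084 -0.115]
```

View pics/wr20.png

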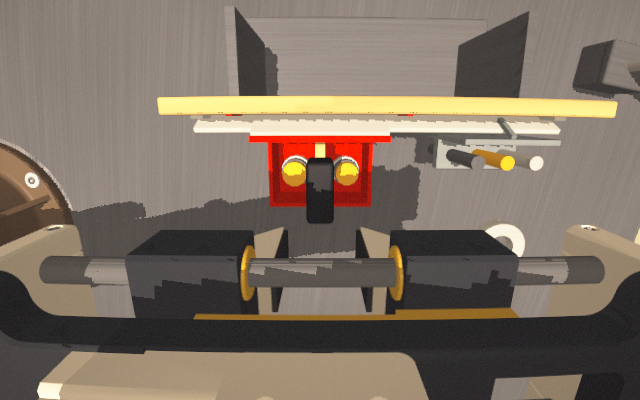

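View pics/scene20.png

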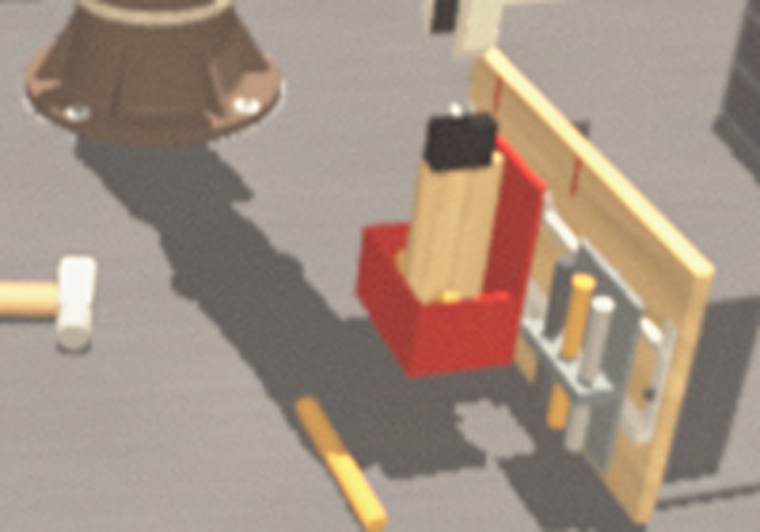

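```bash
cat > fit.py <<'E'
from h import *
import pickle
from scipy.optimize import least_squares
B=[((-45,-42),(-55,55),(0,60)),((-45,30),(-55,-52),(0,60)),((-45,30),(52,55),(0,60)),((30,35),(-55,55),(0,145)),((-28,18),(-10,10),(136,172))]
lo=np.array([[b[i][0] for i in range(3)] for b in B],float);hi=np.array([[b[i][1] for i in range(3)] for b in B],float)
def dist(q):
    c=(lo+hi)/2;h=(hi-lo)/2
    d=abs(q[:,None]-c)-h
    s=np.linalg.norm(np.maximum(d,0),axis=2)+np.minimum(d.max(2),0)
    k=abs(s).argmin(1);return s[np.arange(len(q)),k]
def pts(im,W,box):
    f=im['frame'].astype(int);b,g,r=f[...,0],f[...,1],f[...,2]
    m=((r>90)&(g<.4*r)&(b<.4*r))
    blk=(f.max(2)<75)
    ok=(W[...,0]>box[0])&(W[...,0]<box[1])&(W[...,1]>box[2])&(W[...,1]<box[3])&(W[...,2]>box[4])&(W[...,2]<box[5])
    blk&=(W[...,2]>box[4]+110)
    m=cv2.erode((m|blk).astype(np.uint8),np.ones((2,2),np.uint8))>0
    return W[m&ok]
def fit(P,x0):
    def tr(x):
        R=Ro.from_euler('ZY',[x[3],x[4]]).as_matrix();return (P-x[:3])@R
    f=lambda x:dist(tr(x))
    r=least_squares(f,x0,loss='soft_l1',f_scale=1.5,x_scale=[1,1,1,.01,.01])
    return r.x,np.median(abs(f(r.x))),len(P)
def show(n,x):
    O=np.array([504,218.2]);xr=np.array([-.136,.9907]);yr=np.array([-.9907,-.136])
    p,e,N=x;th=p[4]
    print(n,'origin',np.round(p[:3],1),'yaw',round(np.degrees(p[3]),2),'lean',round(th,4),'med',round(e,2),N,'rackX',round((p[:2]-O)@xr,1),'Y',round((p[:2]-O)@yr,1))
    R=Ro.from_euler('ZY',[p[3],th]).as_matrix()
    for nm,q in [('mid',(0,0,86)),('strip',(50,0,114)),('foot',(53,0,34)),('platetop',(35,0,145))]:
        w=R@np.array(q,float)+p[:3];print('   ',nm,'X',round((w[:2]-O)@xr,1),'Y',round((w[:2]-O)@yr,1),'z',round(w[2],1))
E
python3 - <<'E'
from fit import *
box0=(420,590,-150,-20,-5,185)
im=pickle.load(open('scene0.pkl','rb'));show('scene0',fit(pts(im,cloud(im)*1000,box0),[503,-80,0,np.radians(87),0]))
im,T=pickle.load(open('w1.pkl','rb'));show('wrist1',fit(pts(im,cloud(im,T)*1000,box0),[503,-80,0,np.radians(87),0]))
box=(380,540,80,200,5,205)
s,d=pickle.load(open('look20.pkl','rb'));im=d['scene']
show('scene20',fit(pts(im,cloud(im)*1000,box),[461,158,25,np.radians(97.8),.03]))
s=st();im=arm.get_image('wrist');cv2.imwrite('pics/wr21.png',im['frame'])
T=np.eye(4);T[:3,:3]=Ro.from_rotvec(s['ee_rot']).as_matrix();T[:3,3]=s['position'];T=T@np.array(im['hand_eye'])
W=cloud(im,T)*1000;pickle.dump((im,T),open('w21.pkl','wb'))
show('wrist21',fit(pts(im,W,box),[461,158,25,np.radians(97.8),.03]))
O=np.array([504,218.2]);xr=np.array([-.136,.9907]);yr=np.array([-.9907,-.136])
X=(W[...,:2]-O)@xr;Y=(W[...,:2]-O)@yr;Z=W[...,2]
m=(Z>190)&(Z<200)&(X>-15)&(X<30)&(abs(Y)<170);print('panel top X',np.percentile(X[m],[1,50,99]),np.median(Z[m]))
m=(X>-16)&(X<-6)&(Z>130)&(Z<156)&(Y>-10)&(Y<-5);print('cleat z max',np.percentile(Z[m],[50,95,99]))
E
```

```text
scene0 origin [503.8 -74.2   4.3] yaw 87.75 lean -0.0491 med 0.83 676 rackX -289.6 Y 39.9
    mid X -293.8 Y 40.7 z 90.1
    strip X -245.9 Y 32.2 z 120.6
    foot X -239.1 Y 31.0 z 40.8
    platetop X -262.2 Y 35.1 z 150.8
wrist1 origin [ 5.023e+02 -7.320e+01 -2.000e-01] yaw 87.23 lean -0.0275 med 0.67 2993 rackX -288.4 Y 41.3
    mid X -290.8 Y 41.7 z 85.7
    strip X -242.4 Y 32.7 z 115.1
    foot X -237.3 Y 31.7 z 35.2
    platetop X -258.0 Y 35.6 z 145.7
scene20 origin [462.1 157.3  25.1] yaw 97.87 lean 0.0221 med 0.73 1013 rackX -54.6 Y 49.8
    mid X -52.7 Y 49.8 z 111.0
    strip X -2.1 Y 49.9 z 137.9
    foot X -0.9 Y 49.9 z 57.9
    platetop X -16.4 Y 49.9 z 169.3
t 26.72 p [463.3 142.9 250.3] R
 [[-0.1367, 0.9906, -0.0006], [0.9906, 0.1367, -0.0001], [-0.0, -0.0006, -1.0]] f [-0.06  0.36 -0.43] m [-0.093  0.04  -0.021] w 0.3994 q [-0.941  0.193  0.637  1.906 -0.13   1.083 -0.114]
wrist21 origin [461.  159.   22.9] yaw 97.89 lean 0.0281 med 1.02 5520 rackX -52.8 Y 50.7
    mid X -50.4 Y 50.7 z 108.8
    strip X 0.4 Y 50.8 z 135.4
    foot X 1.2 Y 50.8 z 55.4
    platetop X -13.7 Y 50.8 z 166.8
panel top X [ 1.4575677   7.53676314 13.46306347] 194.58399802491925
cleat z max [147.05562296 147.95609967 148.28591096]
```

```bash
python3 - <<'E'
from fit import *
def sl(n,im,W,o,yaw,z0):
    f=im['frame'].astype(int);b,g,r=f[...,0],f[...,1],f[...,2]
    c=np.array([np.cos(yaw),np.sin(yaw)]);l=np.array([-c[1],c[0]])
    x=(W[...,:2]-o)@c;y=(W[...,:2]-o)@l;z=W[...,2]-z0
    red=((r>90)&(g<.4*r)&(b<.4*r))
    for nm,m in [('griptop',(f.max(2)<75)&(abs(y)<8)&(x>-26)&(x<15)&(abs(z-171)<6)),
                 ('rimL',red&(abs(y-53.5)<1.6)&(x>-38)&(x<22)&(abs(z-60)<5)),('rimR',red&(abs(y+53.5)<1.6)&(x>-38)&(x<22)&(abs(z-60)<5)),
                 ('floor/front',red&(abs(y)<50)&(x>-47)&(x<-40)&(abs(z-60)<5)),
                 ('platetop',red&(abs(y)<50)&(x>28)&(x<38)&(abs(z-145)<7))]:
        if m.sum()<15: print(n,nm,m.sum());continue
        p=np.polyfit(x[m],z[m],1);
        for _ in range(3):
            e=abs(np.polyval(p,x[m])-z[m]);k=e<1.5;p=np.polyfit(x[m][k],z[m][k],1)
        print(n,nm,m.sum(),'lean',round(-np.arctan(p[0]),4),'z at mean x',round(np.median(z[m]),1),'x',np.round(np.percentile(x[m],[1,50,99]),1),)
im,T=pickle.load(open('w1.pkl','rb'));sl('w1',im,cloud(im,T)*1000,np.array([502.4,-77.4]),np.radians(87.2),0)
im,T=pickle.load(open('w21.pkl','rb'));sl('w21',im,cloud(im,T)*1000,np.array([461,158.5]),np.radians(97.85),23.5)
E
```

```text
w1 griptop 650 lean -0.007 z at mean x 171.6 x [-25.7  -4.6  14.8]
w1 rimL 81 lean 0.0046 z at mean x 59.7 x [-36.8  -9.7   9.2]
w1 rimR 71 lean -0.0021 z at mean x 59.5 x [-36.6 -12.6   9.3]
w1 floor/front 213 lean 0.2272 z at mean x 59.1 x [-45.4 -42.9 -41.1]
w1 platetop 482 lean 0.1168 z at mean x 144.6 x [29.9 32.3 34.5]
w21 griptop 818 lean 0.0139 z at mean x 171.4 x [-22.7  -8.9  10.3]
w21 rimL 157 lean 0.0141 z at mean x 59.3 x [-37.3  -8.   21.4]
w21 rimR 158 lean 0.0151 z at mean x 59.4 x [-37.2  -8.   21.5]
w21 floor/front 135 lean -0.3865 z at mean x 60.0 x [-42.3 -41.2 -40.1]
w21 platetop 653 lean -0.0131 z at mean x 143.8 x [34.4 36.  37.6]
```

jog_arm(
  increments=[
    {"slide": [-5, 0, -5], "roll": 0, "gripper": 0.4},
    {"slide": [-15, 0, -12], "roll": 0, "gripper": 0.4},
    {"slide": [-25, 0, -20], "roll": 0, "gripper": 0.4},
    {"slide": [-35, 0, -28], "roll": 0, "gripper": 0.4},
    {"slide": [-45, 0, -35], "roll": 0, "gripper": 0.4},
    {"slide": [-52, 0, -40], "roll": 0, "gripper": 0.4},
    {"slide": [-57, 0, -44], "roll": 0, "gripper": 0.4},
    {"slide": [-60, 0, -47], "roll": 0, "gripper": 0.4},
    {"slide": [-60, 0, -47], "roll": 0, "gripper": 0.4},
    {"slide": [-60, 0, -47], "roll": 0, "gripper": 0.4},
  ],
)

```text
clock: 27.6
position: [0.4718, 0.0837, 0.2977]
ee_rot: [-2.064, -2.368, -0.0]
force: [-0.3, 0.4, -0.0]
width: 0.398
```

```bash
python3 - <<'E'
from fit import *
box=(380,540,80,200,5,205)
s,d=look(22);im=d['scene']
show('scene22',fit(pts(im,cloud(im)*1000,box),[461,158,25,np.radians(97.8),.03]))
cv2.imwrite('pics/full22.png',im['frame'])
s=st();im=arm.get_image('wrist');cv2.imwrite('pics/wr22.png',im['frame'])
E
```

```text
t 27.6 p [471.8  83.7 297.7] R
 [[-0.1367, 0.9906, -0.0001], [0.9906, 0.1367, 0.0002], [0.0002, -0.0, -1.0]] f [-0.31  0.38 -0.01] m [-0.087  0.001  0.007] w 0.3984 q [-0.876  0.136  0.681  1.844 -0.092  1.193 -0.028]
scene22 origin [462.3 156.8  25. ] yaw 97.74 lean 0.0294 med 0.81 960 rackX -55.2 Y 49.7
    mid X -52.7 Y 49.7 z 111.0
    strip X -1.9 Y 49.6 z 137.5
    foot X -1.2 Y 49.6 z 57.4
    platetop X -16.0 Y 49.6 z 168.9
t 27.7 p [471.6  84.  297.4] R
 [[-0.1373, 0.9905, -0.0006], [0.9905, 0.1373, -0.0001], [0.0, -0.0006, -1.0]] f [0.33 0.15 0.06] m [-0.1    0.072  0.008] w 0.3994 q [-0.876  0.137  0.681  1.845 -0.092  1.193 -0.028]
```

View pics/wr22.png

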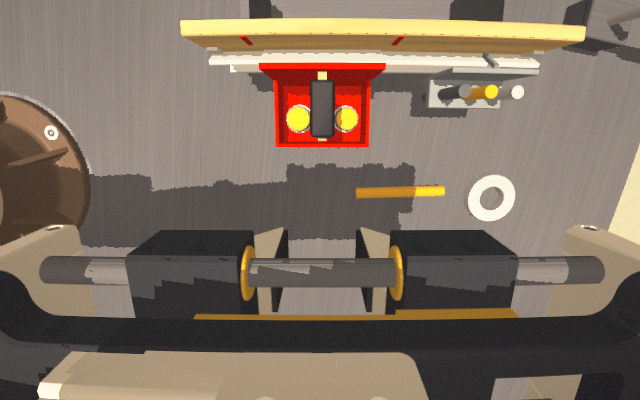

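View pics/full22.png

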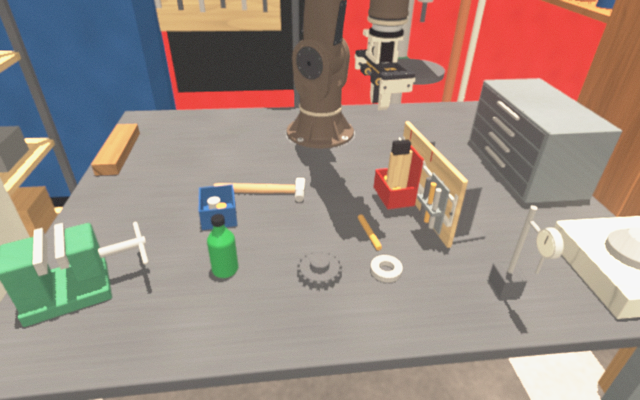

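View pics/top22.png

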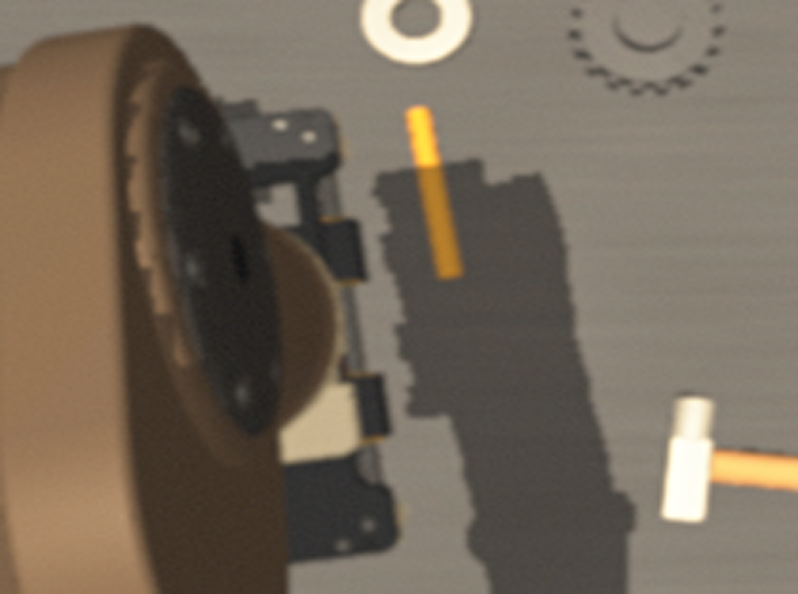

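```bash
python3 - <<'E'
from fit import *
s=arm.observe();im=arm.get_image('wrist')
T=np.eye(4);T[:3,:3]=Ro.from_rotvec(s['ee_rot']).as_matrix();T[:3,3]=s['position'];T=T@np.array(im['hand_eye'])
W=cloud(im,T)*1000
f=im['frame'].astype(int);b,g,r=f[...,0],f[...,1],f[...,2]
yaw=np.radians(97.8);c=np.array([np.cos(yaw),np.sin(yaw)]);l=np.array([-c[1],c[0]]);o=np.array(rk(0,50,0)[:2])
x=(W[...,:2]-o)@c;y=(W[...,:2]-o)@l;z=W[...,2]
red=((r>90)&(g<.4*r)&(b<.4*r))
def line(nm,m):
    p=np.polyfit(x[m],z[m],1)
    for _ in range(4):
        e=abs(np.polyval(p,x[m])-z[m]);k=e<1.5;p=np.polyfit(x[m][k],z[m][k],1)
    print(nm,m.sum(),'lean',round(-np.arctan(p[0]),4),'z',round(np.median(z[m]),1),'x',np.round(np.percentile(x[m],[1,99]),1))
line('griptop',(f.max(2)<80)&(abs(y)<8)&(x>-80)&(x<-37)&(abs(z-195)<6))
for s_ in (1,-1): line('rim',red&(abs(y*s_-53.5)<1.8)&(x>-92)&(x<-30)&(abs(z-83)<4))
m=red&(abs(y)<50)&(abs(z-168)<6)&(x>-30);print('platetop x',np.round(np.percentile(x[m],[1,50,99]),1),'z',np.median(z[m]))
m=(abs(z-195)<4)&(x>-10)&(x<20)&(abs(y)<100);print('panel top x',np.percentile(x[m],[1,50,99]),np.median(z[m]))
m=red&(abs(z-83)<4)&(abs(y)<60);print('bin y',np.percentile(y[m],[0.5,99.5]))
mk=(r>g*1.7)&(r>60)&(x>-6)&(x<5)&(z>160);print('marks',[np.median(y[mk&(y*q>40)]) for q in (1,-1)])
print(arm.sign_off())
E
```

```text
griptop 124 lean 0.0203 z 194.8 x [-75.9 -38.3]
rim 185 lean 0.0178 z 83.2 x [-91.3 -30.6]
rim 130 lean 0.0163 z 83.1 x [-90.8 -30.6]
platetop x [-20.  -17.7 -15.2] z 167.2415883315435
panel top x [ 1.10696765  6.69368522 12.96229703] 194.63777706532048
bin y [-54.36258289  55.8590084 ]
marks [np.float64(62.247407876408374), np.float64(-60.785045546609275)]
the job is handed in; nothing more can be done
None
```

The red caddy hangs on the free bay, centred between the two red marks and against the panel as far as I can measure. The job was handed in at about 28 s of the 58 s limit, and no verdict is reported.

**How it went**
- **Lean:** the jog has no tilt axis. I gripped the front end of the grip block and tipped the caddy about its rear bottom edge on the bench, letting it pivot in the pads, to about 0.32 rad.
    - The first try only lifted it upright and shifted it about 3 cm, so I set it back.
    - The second try reached only about 0.15 rad.
    - The third pressed on the bench with about 20 N.
- **Insert:** I lowered the strip in small steps behind the cleat, which the cameras put about 7 mm below its middle setting. It made light contact about 10 mm deep.
- **Swing:** I brought it down about the strip so the foot passed under the lock bar, then released it and backed off.
- **Force on the rack:** at the end of the swing the wrist read 11.5 N, about 15 N of load on the rack. It is higher than I wanted; I relieved it before opening the gripper.

**Last checks**
- **Seating:** caddy_mid measured about 53 mm in front of the panel, with the bin centred within about 1 mm.
- **Left alone:** both bearings are still in the caddy, the other things look unmoved, and the gripper is clear with zero force.
- **Does not fully agree:** the caddy still shows a lean of about 0.015–0.02 rad, and sits about 1–3 mm lower than nominal. I read this as the strip sitting slightly deeper in the gap. The fits from the two cameras differ by about 2 mm, and one puts the foot about 1 mm off the panel. The foot's contact with the panel could not be seen directly.

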